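# Show the ringed pins under the inspection pointer, then hold the tray clamp open

## Task

I am rechecking this tray of contact pins before it comes off the inspection stage. Keeping the tray clamped, slide the stage (it has a black knob for this) to bring the yellow-ringed pin under the pointer tip and stop there for about a second, then do the same with the red-ringed pin (the blue one is already cleared). Then pull the orange handle of the spring clamp until its red line meets the green mark and keep hold of it there, so that I can slide the tray out: finish while still holding it; leave the tray, its rings, the pointer and everything else on the bench alone.

Things in the scene. Friction and masses are not known exactly. Their poses are not given: they have to be found in the camera images.
- stage_base: Grey cast base plate (250 x 200 x 16 mm) of a manual x-y inspection stage, bolted down. Origin: centre of its underside on the bench. Its x axis points away from the robot side, y to the left; all stage offsets here are in this frame (it may be turned by up to 0.3 rad; nothing on the stage turns relative to it).
- slide_x (a joint): Aluminium stage plate (217 mm in x, 172 mm in y, top face 50 mm above the bench) on stiff dovetail slides: its travel along the base's +x, -0.05 to +0.05 m, 0 at the start. About 10 N of drag: it stays where it is left, also against the clamp spring.
- slide_y (a joint): Travel of the same stage plate along the base's +y, -0.06 to +0.06 m, 0 at the start, same drag.
- knob (a point): Middle of the top of the black upright knob for moving the stage: 22 mm diameter over its upper 29 mm, top 95 mm above the bench and 45 mm above the stage plate. It stands on the stage plate's front left corner, 105 mm in front (-x) and 75 mm left (+y) of the nest centre, and does not turn.
- nest (a point): Point of the stage plate under the middle of the clamped tray, on the plate's top face, 50 mm above the bench; moves with the stage plate.
- pointer_tip (a point): Tip of the thin red needle pointer, 78 mm above the bench and about 8 mm above the pins; fixed.
- pointer: Stand of the pointer: blue magnetic block (60 x 50 x 50 mm) behind the stage, steel column to 200 mm height, arm at 165 mm height reaching towards the robot and an angled needle; a black inspection camera hangs on its left. Fixed. Origin: on the bench plumb below the tip; the block stands 190 mm from it along +x.
- tray: Clear blister tray, 120 x 150 mm in x, y, plate 8 mm thick with a 12 mm high rim, holding 5 x 6 upright steel pins (8 mm diameter, brass tips, tops 20 mm above the tray's underside, 22 mm pitch). Loose in the nest, held by the spring clamp against a rear and a left fence; the right side is open. Origin: centre of its underside.
- ring_yellow: Yellow ring (19 mm outside, 11 mm hole, 5 mm high) lying on the tray around one pin. Loose. Origin: centre of its underside, 58 mm above the bench. Which pin each ring is on varies.
- ring_red: Red ring, as the yellow one, around another pin.
- ring_blue: Blue ring, as the yellow one, around a third pin (already cleared).
- clamp (a joint): Spring clamp on the stage plate: how far its jaw and handle are pulled along the base's -x (towards the robot side) from where the jaw closes on the tray. Range -0.003 to 0.030 m, about 0 at the start; its red line meets the green mark at 0.020. The spring pulls it back with 3 N at 0 and 5.4 N at the mark.
- clamp_handle: Orange upright handle of the clamp, 12 mm thick in x, 30 mm wide in y, 41 mm high, its top 95 mm above the bench; free space around it, down to a flat bar 55 mm above the bench behind it (+x). Origin: centre of its underside, 54 mm above the bench, 114 mm in front (-x) and 25 mm right (-y) of the nest centre when the clamp is closed.
- clamp_grip (a point): Middle of the top face of the orange handle, 95 mm above the bench.
- clamp_index (a point): Red line on the clamp's slide bar, beside the handle; moves with the clamp.
- clamp_mark (a point): Green line on the white scale on the stage plate, 20 mm along -x from the red line when the clamp is closed.
- tweezers: Steel tweezers, 120 mm long, loose on the bench right of the stage; leave alone. Origin: middle of its length, on the bench.
- pin_bin: Blue open bin of loose pins, 110 x 90 x 45 mm, on the left; leave alone. Origin: centre of its underside.
- cot_jar: Jar with a yellow cap, 64 mm diameter, 75 mm high, back left; leave alone. Origin: centre of its underside.
- tape_roll: Roll of tan tape lying flat, 84 mm diameter, 18 mm high, front left; leave alone. Origin: centre of its underside.
- tally: Round steel tally counter, 44 mm diameter, 20 mm high, front right; leave alone. Origin: centre of its underside.
- spare_tray: Part-filled clear tray like the clamped one, flat on the bench on the right; leave alone. Origin: centre of its underside.
- marker: White marker pen with a red cap, 122 mm long, 13 mm thick, lying front right; leave alone. Origin: middle of its length, on the bench.
- loupe: Small black eye loupe, 38 mm diameter, 30 mm high, right of the stage; leave alone. Origin: centre of its underside.
Mind the look-alikes: they are no part of the job. What is shaped like the tray but purple is not meant.

How it is judged:
On the way, in this order (a step that is already met when the one before it is completed fails the run):
1. the yellow-ringed pin stands still under the pointer tip (within 5 mm) for 0.5 s, the tray clamped (horizontal distance between pointer_tip and ring_yellow below 0.005 m and linear speed of ring_yellow below 0.01 m/s and value of joint clamp below 0.005 m), for 0.5 s.
2. the red-ringed pin stands still under the pointer tip (within 5 mm) for 0.5 s, the tray clamped (horizontal distance between pointer_tip and ring_red below 0.005 m and linear speed of ring_red below 0.01 m/s and value of joint clamp below 0.005 m), for 0.5 s.
At the end, for the whole second after the job is handed in: The fingers hold the orange handle (more than 1.5 N) with the clamp pulled to its mark, 20 mm within 3 mm, and still; the tray lies flat in its nest (within 8 mm of where it was clamped) and at rest, with all three rings lying flat on it around their pins (value of joint clamp between 0.017 and 0.023 m and velocity of joint clamp between -0.01 and 0.01 m/s and contact force between the fingers and clamp_handle above 1.5 N and distance between tray and nest below 0.008 m and angle between tray's own z axis and vertical below 0.05 rad and linear speed of tray below 0.01 m/s and distance between each of ring_yellow, ring_red, ring_blue and tray below 0.048 m and z of ring_yellow in the frame of tray between 0.0065 and 0.0105 m and z of ring_red in the frame of tray between 0.0065 and 0.0105 m and z of ring_blue in the frame of tray between 0.0065 and 0.0105 m); the arm keeps its last pose, push and grip.
It fails at once if the pointer, its stand or camera was struck (more than 3 N) (contact force between anything else and pointer above 3 N).
It fails at once if the robot pressed on the tray or a ring (more than 3 N) (contact force between any of the fingers, the arm and tray above 3 N or contact force between the fingers and ring_yellow above 3 N or contact force between the fingers and ring_red above 3 N or contact force between the fingers and ring_blue above 3 N).
It fails at once if a bystander was moved by more than 20 mm (distance of any of tweezers, pin_bin, cot_jar, tape_roll, tally, spare_tray, marker, loupe from where it was at the start of the episode above 0.02 m).
It also fails if it takes over 54 s, if anything falls off the work surface, if the arm or the gripper's body presses on something with over 40 N, if the wrist force passes 120 N, or if a joint passes its speed limit or range.

## Robot

A 7-joint arm with a two-finger parallel gripper is mounted at the origin on the work surface. World frame = base frame: x ahead of the robot, y to its left, z up, the work surface at z = 0. Lengths are in m, angles in rad, forces in N, time in s.
With the tool pointing down it reaches from about 0.4 to 0.85 m from the base axis. Payload 4.5 kg.
Tool frame: the origin (TCP) lies midway between the tips of the shut fingers; the grasp point (between the pads) lies 19 mm behind it; z points along the fingers, y is the direction in which the jaws open and shut (so a half turn about z gives the same grasp; the last joint's range is limited). The gripper opens to 88 mm and grips with 3 to 60 N. Pads are 18 mm wide; open, the fingers measure 123 mm over their backs; the gripper's body (75 mm by 187 mm) begins 45 mm behind the grasp point.
Start: joints at [1.246, 0.689, -0.195, 1.565, 0.157, 0.902, -0.215], TCP at [0.22, -0.585, 0.203] pointing down, gripper open.
Joint ranges: [-3.01, 3.01], [-0.46, 2.08], [-1.47, 1.51], [0.13, 2.56], [-1, 4.14], [0.04, 2.09], [-2.66, 2.66]. Speed limits (rad/s): [2.57, 2.57, 3.14, 3.14, 3.14, 3.14, 3.14].

## Interface

Orientations are given as a unit quaternion [x, y, z, w].
In Python, from plant import sensors, optics, finish_job gives the robot as it stands. The module is installed in compiled form; this text tells all that it offers.
- The arm moves only by the tool carry_out, never from a script. Its argument "rows" is a list of rows, each an object with "claw": the opening, from 0 (shut) to 1 (fully open); "dp": the shift along the tool's x, y, z in cm, a list of three; "delta_rot": the turn, a rotation vector about the tool's x, y, z in rad, a list of three. In form: [{"claw": claw, "dp": [dx, dy, dz], "delta_rot": [rx, ry, rz]}, ...]. A call has exactly 5 rows; each row is the pose to reach, as a shift and turn from the pose measured when the call began, along the tool's axes at that moment; what a row does not reach only later rows make up. A row lasts 1/10 s, in which the tool goes at most 50 mm and 8.59 degrees, less where a joint would pass 70% of its speed; a pose out of reach is approached as far as the arm can. A call with a gripper value outside its range is refused whole. The fingers move at their own pace and stop on an object; "force" is the grip in N (left out, the last holds). Time passes only in rows, so rows that repeat a pose let the fingers close, or fill a call up. It gives the time, the measured TCP pose, the force and the opening at its end, in the units of the state.
- sensors.get_state(): the state, without advancing time (a new reading comes with each control period).
- optics.snapshot(name): name is "scene" or "top" or "wrist"; returns a dict with "pixels" (420x560x3 uint8, blue, green, red), "intrinsics" (3x3 intrinsics, pixels), "rvec" (rotation vector, rad) and "tvec" (3), from world to camera coordinates, as OpenCV has them; the wrist camera has in their place "T_tool_cam" (4x4, takes a point from camera to tool coordinates, whose origin is the TCP and whose axes are the flange's). Camera axes: x right, y down, z forward; pixel columns grow to the right and rows downward; lengths in m; the calibration is good to about 2 mm. The wrist camera is an equidistant fisheye: a pixel r from the principal point sees the ray r / f radians off the axis. A picture is of the moment at which its call begins: read the wrist's pose just before it. There is no depth.
- finish_job(): hands the job in, once; it reports no verdict.
The state is a dict: "clock": time; "q": joint angles; "qd": joint speeds; "joint_torque": joint torques, N m; "tool_pos": TCP position; "eef_rot": TCP orientation; "contact_force": force on the tool from outside, world axes, zero at the start; "moment": the same for the moment, N m; "opening": opening from 0.0 (shut) to 1.0 (fully open).
Only numpy, scipy, OpenCV 4.12 (cv2) and the standard library are available. Lean on these libraries where they do the work, as an engineer would, in place of code of your own. Each camera call takes 0.05 s, during which the arm holds its last target.

## Working session

There is one attempt and no reset: what is moved stays moved. The work goes in short steps, Python scripts to look and compute and a tool call to move; the robot and the scene stay as the last step left them, time stands still between calls to the robot, and variables do not carry over. Pictures are saved under pics/ and viewed, and the job is handed in when it is done.

Besides the shell and the picture viewer there is one more tool, called after "Request:" in YAML: its name, and indented under it one key for each argument. carry_out: Moves the arm, as the interface text tells. Its arguments: {"type":"object","properties":{"rows":{"type":"array"},"force":{"type":"number"}},"required":["rows"]}

```bash
mkdir -p pics
cat > h.py <<'E'
import numpy as np, cv2
from scipy.spatial.transform import Rotation as R
from plant import sensors, optics, finish_job
def save(name, fn):
    s=optics.snapshot(name); cv2.imwrite('pics/'+fn, s['pixels']); 
    np.savez('pics/'+fn+'.npz', **s); return s
def ray(s,u,v):
    K=np.array(s['intrinsics']); Rm=cv2.Rodrigues(np.array(s['rvec'],float))[0]; t=np.array(s['tvec'],float).ravel()
    d=np.linalg.inv(K)@np.array([u,v,1.]); return -Rm.T@t, Rm.T@d
def onz(s,u,v,z):
    o,d=ray(s,u,v); return o+d*(z-o[2])/d[2]
def proj(s,p):
    return cv2.projectPoints(np.array(p,float).reshape(-1,1,3),np.array(s['rvec'],float),np.array(s['tvec'],float),np.array(s['intrinsics'],float),None)[0].reshape(-1,2)
E
python3 - <<'E'
from h import *
print(sensors.get_state())
for n in ['scene','top','wrist']:
    s=save(n,n+'0.png'); print(n,{k:np.round(v,4).tolist() for k,v in s.items() if k!='pixels'})
E
```

```text
{'clock': 0.0, 'q': array([ 1.24574536,  0.68999929, -0.19451105,  1.5663576 ,  0.15729949,
        0.90250119, -0.21509304]), 'qd': array([ 0.00083543, -0.00031433, -0.00034877, -0.00148061, -0.00024954,
        0.00073677, -0.00249602]), 'joint_torque': array([ 2.73914375e-04, -5.27560437e+01, -1.26657531e+00, -1.53428257e+01,
       -5.25708916e-02,  6.58605990e-03,  1.61729026e-04]), 'tool_pos': array([ 0.21919593, -0.58454192,  0.20199686]), 'eef_rot': array([ 9.83937881e-01,  1.78508737e-01, -2.34146574e-04, -9.07114565e-04]), 'contact_force': array([ 0.4880453 , -0.42534891,  0.80632015]), 'moment': array([ 0.00299011, -0.0066435 , -0.03855871]), 'opening': 1.002307159481917}
scene {'intrinsics': [[418.0822, 0.0, 273.3428], [0.0, 418.0822, 212.0033], [0.0, 0.0, 1.0]], 'rvec': [2.1555, 1.0078, -0.4178], 'tvec': [-0.3156, -0.2336, 1.4508]}
top {'intrinsics': [[505.7306, 0.0, 282.8377], [0.0, 505.7306, 209.8501], [0.0, 0.0, 1.0]], 'rvec': [2.1219, -2.1578, 0.1776], 'tvec': [-0.0071, 0.5396, 1.5525]}
wrist {'intrinsics': [[325.1923, 0.0, 274.1195], [0.0, 325.1923, 210.3042], [0.0, 0.0, 1.0]], 'T_tool_cam': [[0.0003, -0.9525, -0.3046, 0.0787], [1.0, 0.0003, 0.0002, -0.0002], [-0.0001, -0.3046, 0.9525, -0.1818], [0.0, 0.0, 0.0, 1.0]]}
```

View pics/scene0.png

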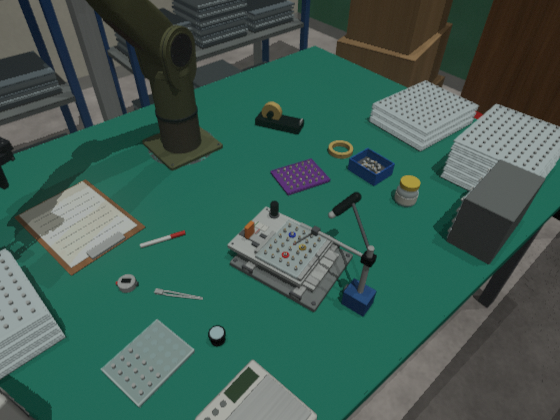

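View pics/top0.png

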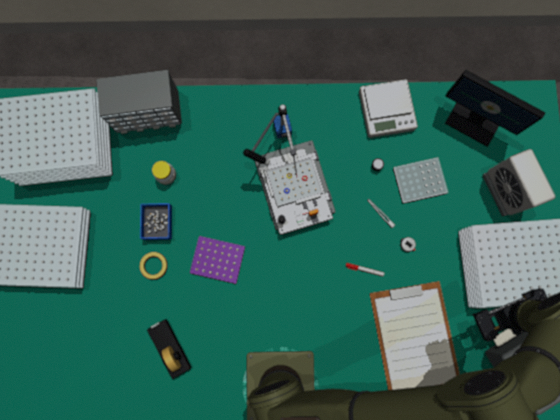

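Run:
```python
import cv2
a=cv2.imread('pics/top0.png'); h=a[120:330,140:420]; cv2.imwrite('pics/topcrop0.png',cv2.resize(h,None,fx=2.8,fy=2.8,interpolation=cv2.INTER_CUBIC))
```

```text
(no output)
```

View pics/topcrop0.png

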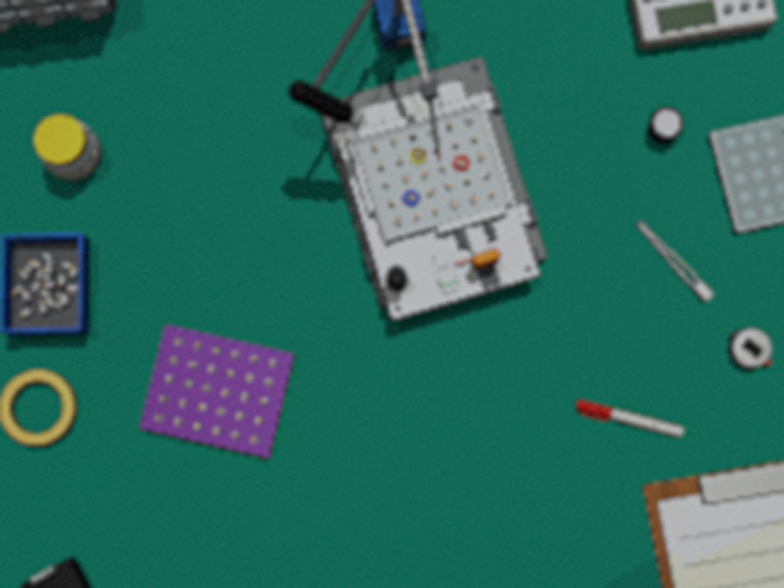

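Run:
```python
from h import *
s=dict(np.load('pics/top0.png.npz'))
def P(u,v,z): return onz(s,140+(u+.5)/2.8-.5,120+(v+.5)/2.8-.5,z)
pts=dict(knob=(397,272,.09),handle=(484,256,.095),yellow=(418,155,.06),red=(461,163,.06),blue=(411,198,.06),tip=(438,157,.078),
 pl_fl=(393,320,.05),pl_fr=(540,270,.05),base_br=(482,60,.016),base_fr=(546,258,.016),tape_y=(36,407,.0),)
W={k:P(*v) for k,v in pts.items()}
for k,v in W.items(): print(k,np.round(v,4))
o,d=ray(s,280,210);print(o)
d=W['pl_fr']-W['pl_fl'];print('angle from plate front',np.arctan2(d[0],-d[1])*-1, np.linalg.norm(d))
d=W['base_br']-W['base_fr'];print('angle base right',np.arctan2(d[1],d[0]),np.linalg.norm(d))
d=W['knob']-W['handle'];print('knob-handle',d, np.arctan2(d[1],d[0])-np.arctan2(100,9))
st=sensors.get_state();q=R.from_quat(st['eef_rot']).as_matrix();print(q)
```

```text
knob [ 0.5103 -0.0113  0.09  ]
handle [ 0.5256 -0.1064  0.095 ]
yellow [ 0.6477 -0.0373  0.06  ]
red [ 0.6377 -0.0856  0.06  ]
blue [ 0.5984 -0.0285  0.06  ]
tip [ 0.6409 -0.0592  0.078 ]
pl_fl [ 0.4623 -0.0061  0.05  ]
pl_fr [ 0.5158 -0.1717  0.05  ]
base_br [ 0.7709 -0.1154  0.016 ]
base_fr [ 0.5347 -0.1826  0.016 ]
tape_y [0.3753 0.4014 0.    ]
[ 0.28402899 -0.00616537  1.618906  ]
angle from plate front -0.3128369223763026 0.17406104458322372
angle base right 0.2771340201271135 0.24562336356378722
knob-handle [-0.01531544  0.09509585 -0.005     ] 0.24943962526283014
[[ 9.36298607e-01  3.51204444e-01 -5.97728090e-04]
 [ 3.51204931e-01 -9.36297786e-01  1.24563042e-03]
 [-1.22180549e-04 -1.37620708e-03 -9.99999046e-01]]
```

Request:
carry_out:
  rows:
    - {"claw":1,"dp":[3.3,-3.0,-0.4],"delta_rot":[0,0,0.02]}
    - {"claw":1,"dp":[6.6,-6.1,-0.8],"delta_rot":[0,0,0.04]}
    - {"claw":1,"dp":[9.9,-9.1,-1.2],"delta_rot":[0,0,0.06]}
    - {"claw":1,"dp":[13.2,-12.1,-1.6],"delta_rot":[0,0,0.08]}
    - {"claw":1,"dp":[16.5,-15.1,-2.0],"delta_rot":[0,0,0.08]}

```text
clock: 0.65
tool_pos: [0.3212, -0.3837, 0.2224]
eef_rot: [0.99, 0.139, -0.0, -0.001]
contact_force: [0.2, 0.4, -0.6]
opening: 1.001
```

Request:
carry_out:
  rows:
    - {"claw":1,"dp":[3.0,-3.2,0],"delta_rot":[0,0,0]}
    - {"claw":1,"dp":[6.0,-6.5,0],"delta_rot":[0,0,0]}
    - {"claw":1,"dp":[9.0,-9.7,0],"delta_rot":[0,0,0]}
    - {"claw":1,"dp":[12.0,-13.0,0],"delta_rot":[0,0,0]}
    - {"claw":1,"dp":[15.0,-16.2,0],"delta_rot":[0,0,0]}

```text
clock: 1.15
tool_pos: [0.4213, -0.1849, 0.2227]
eef_rot: [0.99, 0.139, -0.0, -0.001]
contact_force: [0.5, -0.4, 0.7]
opening: 1.003
```

Request:
carry_out:
  rows:
    - {"claw":1,"dp":[3.0,-3.2,0],"delta_rot":[0,0,0]}
    - {"claw":1,"dp":[6.0,-6.5,0],"delta_rot":[0,0,0]}
    - {"claw":1,"dp":[9.0,-9.7,0],"delta_rot":[0,0,0]}
    - {"claw":1,"dp":[12.0,-12.9,0],"delta_rot":[0,0,0]}
    - {"claw":1,"dp":[12.0,-12.9,0],"delta_rot":[0,0,0]}

```text
clock: 1.65
tool_pos: [0.5042, -0.0202, 0.2229]
eef_rot: [0.99, 0.144, 0.002, -0.003]
contact_force: [0.0, -0.3, -0.3]
opening: 1.0
```

```bash
cat >> h.py <<'E'
def wsave(fn):
    st=sensors.get_state(); s=save('wrist',fn)
    np.savez('pics/'+fn+'.npz',p=st['tool_pos'],q=st['eef_rot'],**s); return st,s
class WC:
    def __init__(self,fn):
        d=np.load('pics/'+fn+'.npz'); T=np.eye(4); T[:3,:3]=R.from_quat(d['q']).as_matrix(); T[:3,3]=d['p']
        self.T=T@d['T_tool_cam']; self.K=d['intrinsics']
    def onz(self,u,v,z):
        K=self.K; x=(u-K[0,2])/K[0,0]; y=(v-K[1,2])/K[1,1]; r=np.hypot(x,y)+1e-12
        c=np.array([np.sin(r)*x/r,np.sin(r)*y/r,np.cos(r)]); d=self.T[:3,:3]@c; o=self.T[:3,3]
        return o+d*(z-o[2])/d[2]
    def proj(self,p):
        c=np.linalg.inv(self.T)@np.append(p,1); K=self.K; n=np.hypot(c[0],c[1])+1e-12; th=np.arctan2(n,c[2])
        return np.array([K[0,2]+K[0,0]*th*c[0]/n,K[1,2]+K[1,1]*th*c[1]/n])
E
python3 - <<'E'
from h import *
st,s=wsave('w1.png'); print(st['clock'],st['tool_pos'],st['eef_rot'],st['contact_force'])
E
```

```text
1.65 [ 0.50422506 -0.02020637  0.22293303] [ 0.98955988  0.14408474  0.00162249 -0.00286282] [ 0.04017199 -0.34694654 -0.28905405]
```

View pics/w1.png

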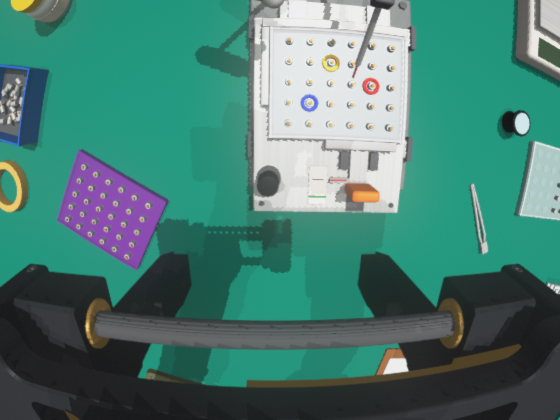

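Run:
```python
import cv2
a=cv2.imread('pics/w1.png'); h=a[0:225,240:420]; cv2.imwrite('pics/w1c.png',cv2.resize(h[:150],None,fx=4,fy=4,interpolation=cv2.INTER_CUBIC)); cv2.imwrite('pics/w1d.png',cv2.resize(h[130:],None,fx=4,fy=4,interpolation=cv2.INTER_CUBIC))
```

```text
(no output)
```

View pics/w1c.png

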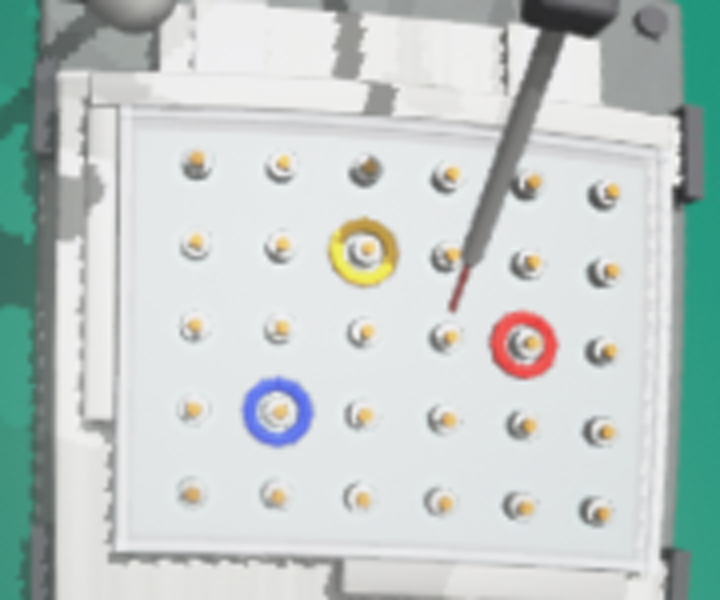

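View pics/w1d.png

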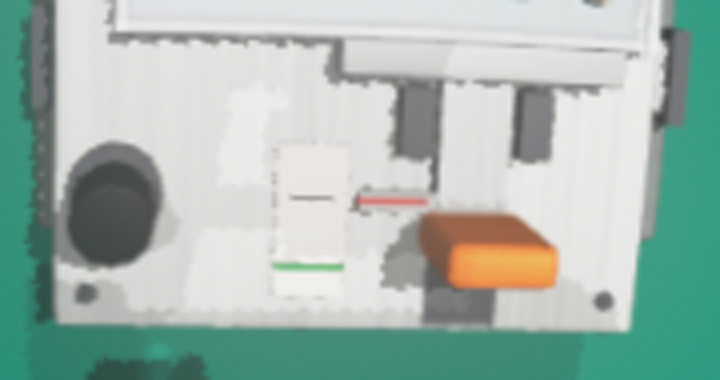

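Run:
```python
from h import *
from scipy.optimize import least_squares
w=WC('w1.png')
def px(u,v,oy=0): return 240+(u+.5)/4-.5, oy+(v+.5)/4-.5
rows=[[(197,157),(284,163),(370,166),(452,174),(533,181),(613,189)],
[(197,242),(284,244),(368,250),(452,256),(532,262),(611,268)],
[(196,325),(281,327),(366,332),(449,336),(529,342),(609,349)],
[(194,407),(281,410),(365,413),(447,419),(526,424),(605,431)],
[(193,491),(278,494),(362,498),(443,502),(525,505),(603,511)]]
A=[];B=[]
for i,r in enumerate(rows):
    for j,p in enumerate(r):
        A.append(w.onz(*px(*p),.070)[:2]); B.append([(2-i)*.022,(2.5-j)*.022])
A=np.array(A);B=np.array(B)
def f(p):
    c,s_=np.cos(p[2]),np.sin(p[2]); return (A-(B*p[3]@np.array([[c,s_],[-s_,c]])+p[:2])).ravel()
r=least_squares(f,[.6,-.05,.28,1]); print('tray centre,yaw,scale',r.x, 'rms',np.sqrt(np.mean(r.fun**2)))
yaw=r.x[2]; Rz=np.array([[np.cos(yaw),-np.sin(yaw)],[np.sin(yaw),np.cos(yaw)]])
n=r.x[:2]
pin=lambda i,j: n+Rz@np.array([(2-i)*.022,(2.5-j)*.022])
Y=pin(1,2);Rd=pin(2,4);Bl=pin(3,1)
tip=w.onz(*px(453,311),.078)[:2]
print('Y',Y,'R',Rd,'tip',tip)
print('yellow ring direct',w.onz(*px(364,252),.0605)[:2],'red',w.onz(*px(524,345),.0605)[:2])
print('tip-Y stage frame',Rz.T@(tip-Y),'tip-R',Rz.T@(tip-Rd),'tip-B',Rz.T@(tip-Bl))
print('knob pred',n+Rz@[-.105,.075],'knob seen',w.onz(*px(112,214,130),.095)[:2])
print('handle pred',n+Rz@[-.114,-.025],'seen',w.onz(*px(501,267,130),.095)[:2])
t=dict(np.load('pics/top0.png.npz'))
print('top px of pred tip',proj(t,[*tip,.078]),'knob',proj(t,[*(n+Rz@[-.105,.075]),.095]), 'Y',proj(t,[*Y,.06]))
st=sensors.get_state(); M=R.from_quat(st['eef_rot']).as_matrix(); kp=n+Rz@[-.105,.075]
print('to knob tool',M.T@(np.array([*kp,.2])-st['tool_pos']), M, np.arctan2(M[1,0],M[0,0]))
```

```text
tray centre,yaw,scale [ 0.62804592 -0.0543718   0.27816087  0.99128112] rms 0.00028905823583439674
Y [ 0.64617982 -0.03775369] R [ 0.63710731 -0.08610335] tip [ 0.63617627 -0.06216299]
yellow ring direct [ 0.64644483 -0.03833757] red [ 0.63728293 -0.08677797]
tip-Y stage frame [-0.01632153 -0.02072421] tip-R [0.00567847 0.02327579] tip-B [ 0.02767847 -0.04272421]
knob pred [ 0.50648783 -0.01108635] knob seen [ 0.50990542 -0.01102535]
handle pred [ 0.52529254 -0.10971385] seen [ 0.5255648  -0.10875877]
top px of pred tip [[297.0866238  177.20817275]] knob [[281.41270125 217.82366824]] Y [[289.11162763 175.51262876]]
to knob tool [ 0.00765137 -0.0114145   0.02272093] [[ 9.59684107e-01  2.81080772e-01 -1.17719226e-04]
 [ 2.81079709e-01 -9.59679145e-01  3.18376107e-03]
 [ 7.81921334e-04 -3.08849339e-03 -9.99994925e-01]] 0.2849190806241332
```

Request:
carry_out:
  rows:
    - {"claw":1,"dp":[0.5,-0.6,3.0],"delta_rot":[0,0,0.006]}
    - {"claw":1,"dp":[0.9,-1.1,6.5],"delta_rot":[0,0,0.006]}
    - {"claw":1,"dp":[0.9,-1.1,10.0],"delta_rot":[0,0,0.006]}
    - {"claw":1,"dp":[0.9,-1.1,13.0],"delta_rot":[0,0,0.006]}
    - {"claw":1,"dp":[0.9,-1.1,13.5],"delta_rot":[0,0,0.006]}
  force: 40

```text
clock: 2.2
tool_pos: [0.5048, -0.0125, 0.085]
eef_rot: [0.99, 0.138, -0.003, -0.001]
contact_force: [-1.7, -0.1, 0.8]
opening: 0.999
```

Run:
```python
from h import *
st,s=wsave('w2.png'); print(st['clock'],st['tool_pos'],st['eef_rot'],st['contact_force'])
M=R.from_quat(st['eef_rot']).as_matrix(); print(M, M.T@(np.array([.508,-.011,.064])-st['tool_pos']))
```

```text
2.2 [ 0.50482035 -0.01251676  0.08502286] [ 0.99040254  0.13816532 -0.00335216 -0.00138542] [-1.71506    -0.0525174   0.81862531]
[[ 0.96179821  0.27366929 -0.0070228 ]
 [ 0.27368786 -0.96181685  0.00181794]
 [-0.00625714 -0.00367055 -0.99997369]] [ 0.00360485 -0.00051151  0.02100273]
```

View pics/w2.png

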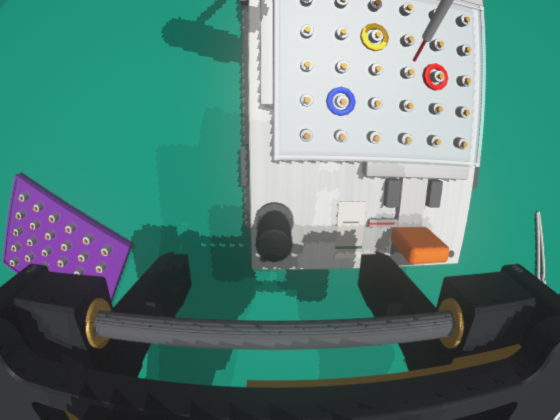

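Run:
```python
from h import *
w=WC('w2.png'); a=cv2.imread('pics/w2.png')
print('tcp px', w.proj(np.load('pics/w2.png.npz')['p']))
print('knob top', w.onz(274,237,.095)); print(w.proj(np.array([.508,-.011,.095])),w.proj(np.array([.508,-.011,.05])))
print('tip',w.onz(415,60,.078))
cv2.imwrite('pics/w2c.png',cv2.resize(a[180:300,200:360],None,fx=4,fy=4,interpolation=cv2.INTER_CUBIC))
```

```text
tcp px [274.402569   242.59236496]
knob top [ 0.5123497  -0.01015954  0.095     ]
[273.33504439 244.05435604] [273.71074977 218.04249453]
tip [ 0.63692976 -0.06257315  0.078     ]
```

View pics/w2c.png

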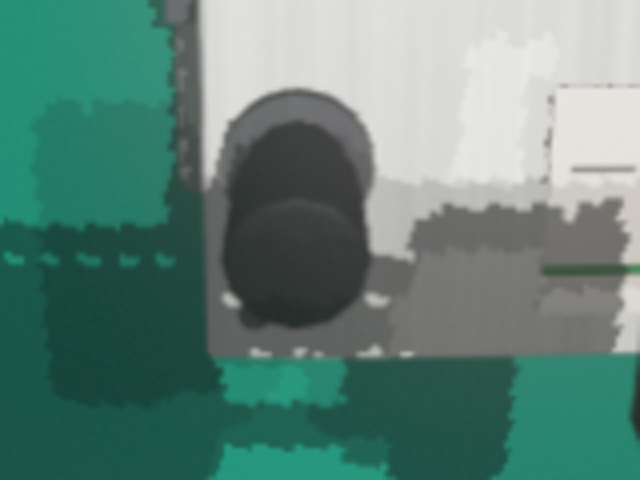

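Request:
carry_out:
  rows:
    - {"claw":1,"dp":[0.35,-0.05,1.2],"delta_rot":[0,0,0]}
    - {"claw":1,"dp":[0.35,-0.05,2.1],"delta_rot":[0,0,0]}
    - {"claw":0.6,"dp":[0.35,-0.05,2.1],"delta_rot":[0,0,0]}
    - {"claw":0.2,"dp":[0.35,-0.05,2.1],"delta_rot":[0,0,0]}
    - {"claw":0,"dp":[0.35,-0.05,2.1],"delta_rot":[0,0,0]}
  force: 40

```text
clock: 2.75
tool_pos: [0.5093, -0.0108, 0.0655]
eef_rot: [0.99, 0.138, -0.002, -0.001]
contact_force: [-0.5, -0.3, 1.1]
opening: 0.754
```

Request:
carry_out:
  rows:
    - {"claw":0,"dp":[0,0,0],"delta_rot":[0,0,0]}
    - {"claw":0,"dp":[0,0,0],"delta_rot":[0,0,0]}
    - {"claw":0,"dp":[0,0,0],"delta_rot":[0,0,0]}
    - {"claw":0,"dp":[0,0,0],"delta_rot":[0,0,0]}
    - {"claw":0,"dp":[0,0,0],"delta_rot":[0,0,0]}

```text
clock: 3.25
tool_pos: [0.5093, -0.0108, 0.0655]
eef_rot: [0.99, 0.138, -0.002, -0.001]
contact_force: [-0.8, 0.3, -0.6]
opening: 0.296
```

```bash
cat > rings.py <<'E'
import sys
from h import *
def ring(fn):
    """ring centres (world, z=.063 top face) by colour, from wrist image; tip by hand"""
    w=WC(fn); a=cv2.imread('pics/'+fn).astype(int); b,g,r=a[...,0],a[...,1],a[...,2]
    m={'Y':(r>130)&(g>110)&(b<90)&(r-b>90),'R':(r>170)&(g<100)&(b<110),'B':(b>170)&(r<130)&(g<150)}
    out={}
    for k,x in m.items():
        x=x.astype(np.uint8); x[200:]=0; x[:, :230]=0
        n,l,s,c=cv2.connectedComponentsWithStats(x); i=1+np.argmax(s[1:,4])
        pts=np.argwhere(l==i)[:,::-1].astype(np.int32)
        hull=cv2.convexHull(pts.reshape(-1,1,2)); mm=cv2.moments(hull); u,v=mm['m10']/mm['m00'],mm['m01']/mm['m00']
        out[k]=(np.round([u,v],1),w.onz(u,v,.0615)[:2],s[i,4])
    return w,out
E
python3 - <<'E'
from rings import *
st,s=wsave('w3.png'); print(st['clock'],st['tool_pos'],st['eef_rot'],st['contact_force'],st['opening'])
M=R.from_quat(st['eef_rot']).as_matrix(); print(M)
for f in ['w1.png','w2.png','w3.png']:
    w,o=ring(f); print(f,o)
a=cv2.imread('pics/w3.png'); cv2.imwrite('pics/w3c.png',cv2.resize(a[0:150,300:500],None,fx=4,fy=4,interpolation=cv2.INTER_CUBIC))
E
```

```text
3.25 [ 0.50926854 -0.0108341   0.06552523] [ 0.99040454  0.13817976 -0.00187691 -0.00129259] [-0.82744721  0.26376567 -0.63951161] 0.29557074819716744
[[ 0.96180566  0.27370286 -0.00407502]
 [ 0.27371257 -0.96180937  0.00204168]
 [-0.00336058 -0.00307908 -0.99998961]]
w1.png {'Y': (array([364.7, 195.1]), array([ 0.52113991, -0.11992959]), np.int32(198)), 'R': (array([370.4,  85.9]), array([ 0.63698059, -0.08630269]), np.int32(98)), 'B': (array([308.9, 102.7]), array([ 0.59785762, -0.02905506]), np.int32(121))}
w2.png {'Y': (array([374.3,  36.5]), array([ 0.64613245, -0.03798713]), np.int32(296)), 'R': (array([435.8,  76.2]), array([ 0.63733251, -0.08656527]), np.int32(263)), 'B': (array([340.6, 100.9]), array([ 0.59795705, -0.02900413]), np.int32(378))}
w3.png {'Y': (array([384.5,  37.9]), array([ 0.64613374, -0.03800684]), np.int32(366)), 'R': (array([450.,  82.]), array([ 0.63727497, -0.08663275]), np.int32(298)), 'B': (array([347.9, 108.6]), array([ 0.59800168, -0.02907333]), np.int32(460))}
```

View pics/w3c.png

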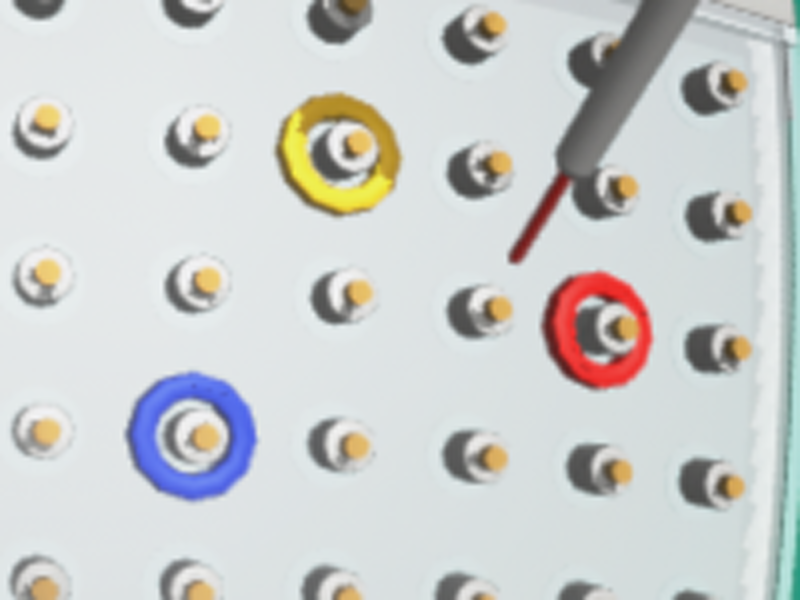

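View pics/w3.png

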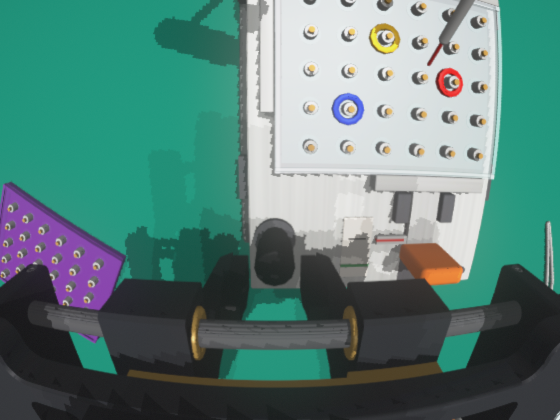

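Run:
```python
from rings import *
w=WC('w3.png'); u,v=300+514.5/4-.5,259.5/4-.5
for z in (.076,.078,.080): print(z,w.onz(u,v,z))
tip=w.onz(u,v,.078)[:2]; print('tip w1',WC('w1.png').onz(352.9,77.4,.078),'w2',WC('w2.png').onz(415,60,.078))
w,o=ring('w3.png')
M=R.from_quat(np.load('pics/w3.png.npz')['q']).as_matrix()
Rz=R.from_euler('z',.278).as_matrix()[:2,:2]
for k in 'YR':
    d=tip-o[k][1]; print(k,'stage',Rz.T@d,'tool',(M.T@np.append(d,0)))
for n in ('scene',):
    s=dict(np.load('pics/%s0.png.npz'%n)); print(proj(s,[*tip,.078]))
    a=s['pixels']; p=proj(s,[*tip,.078])[0].astype(int); cv2.imwrite('pics/s0c.png',cv2.resize(a[p[1]-40:p[1]+40,p[0]-50:p[0]+50],None,fx=7,fy=7,interpolation=cv2.INTER_CUBIC)); print(p-[50,40])
```

```text
0.076 [ 0.63721156 -0.06269771  0.076     ]
0.078 [ 0.63660891 -0.06184123  0.078     ]
0.08 [ 0.63600625 -0.06098474  0.08      ]
tip w1 [ 0.63616055 -0.06219495  0.078     ] w2 [ 0.63692976 -0.06257315  0.078     ]
Y stage [-0.01570008 -0.02030537] tool [-1.56848078e-02  2.03171618e-02 -9.84830968e-06]
R stage [0.00616313 0.02402248] tool [ 6.14513461e-03 -2.40270265e-02  5.33305447e-05]
[[292.74102308 244.39352123]]
[242 204]
```

View pics/s0c.png

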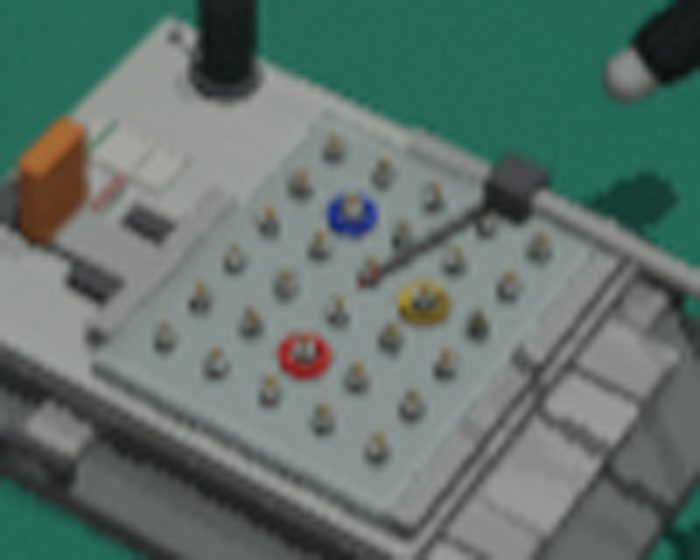

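Request:
carry_out:
  rows:
    - {"claw":0,"dp":[0,0,0],"delta_rot":[0,0,0]}
    - {"claw":0,"dp":[0,0,0],"delta_rot":[0,0,0]}
    - {"claw":0,"dp":[-0.2,0.3,0],"delta_rot":[0,0,0]}
    - {"claw":0,"dp":[-0.5,0.7,0],"delta_rot":[0,0,0]}
    - {"claw":0,"dp":[-0.8,1.05,0],"delta_rot":[0,0,0]}

```text
clock: 3.8
tool_pos: [0.5042, -0.0238, 0.0655]
eef_rot: [0.99, 0.138, -0.002, -0.001]
contact_force: [-1.0, 0.6, -0.6]
opening: 0.008
```

```bash
cat > chk.py <<'E'
from rings import *
def chk(fn):
    st,s=wsave(fn); print(st['clock'],st['tool_pos'],st['eef_rot'],st['contact_force'],st['opening'])
    w,o=ring(fn); M=R.from_quat(st['eef_rot']).as_matrix(); tip=np.array([.6366,-.0620])
    for k in 'YR':
        d=tip-o[k][1]; print(k,o[k],'tip-ring tool',M.T@np.append(d,0),np.linalg.norm(d))
    p=w.proj([*tip,.078]).astype(int); print('tip px',p)
    a=cv2.imread('pics/'+fn); x0=max(p[0]-100,0); cv2.imwrite('pics/c'+fn,cv2.resize(a[0:150,x0:x0+200],None,fx=4,fy=4,interpolation=cv2.INTER_CUBIC)); print('x0',x0)
E
python3 -c "from chk import *; chk('w4.png')"
```

```text
3.8 [ 0.50417757 -0.02382695  0.06548063] [ 0.99043397  0.13796812 -0.00200354 -0.00115502] [-1.03990396  0.59461055 -0.60938588] 0.007801620366299155
Y (array([366.1,  22.2]), array([ 0.64618305, -0.0380715 ]), np.int32(373)) tip-ring tool [-1.57578343e-02  2.03984974e-02 -4.31133688e-07] 0.02577611371387646
R (array([434.8,  66. ]), array([ 0.6373776 , -0.08656239]), np.int32(311)) tip-ring tool [ 5.96494513e-03 -2.38397392e-02  4.59518992e-05] 0.024574699316133194
tip px [410  46]
x0 310
```

View pics/w4.png

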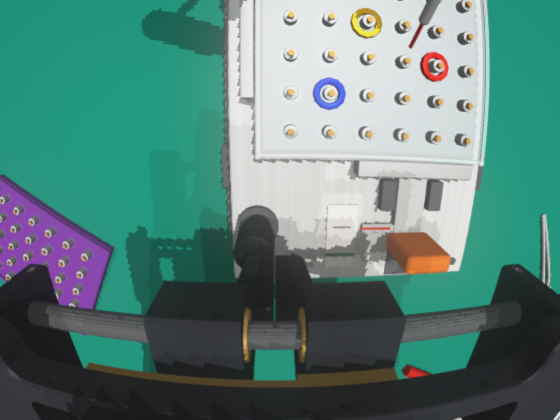

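Run:
```python
from h import *
a=cv2.imread('pics/w4.png'); b=cv2.imread('pics/w3.png')
z=np.hstack([b[190:350,200:350],a[190:350,200:350]]); z=np.clip(z.astype(float)*2,0,255).astype(np.uint8)
cv2.imwrite('pics/z.png',cv2.resize(z,None,fx=2.6,fy=2.6,interpolation=cv2.INTER_CUBIC))
for f in ('w3.png','w4.png'):
    d=np.load('pics/'+f+'.npz'); w=WC(f); M=R.from_quat(d['q']).as_matrix()
    for z in (0,-.019,-.03): print(f,z,w.proj(d['p']+M@[0,0,z]),w.proj(d['p']+M@[.009,0,z]))
    print([w.proj(np.array([.508,-.011,z])) for z in (.095,.066,.05)])
```

```text
w3.png 0 [274.40299352 242.59102208] [274.41246009 228.79195448]
w3.png -0.019 [274.43204988 256.17744209] [274.44338131 241.29314342]
w3.png -0.03 [274.45139625 265.28914739] [274.46410751 249.72830827]
[array([273.91968807, 267.11657206]), array([274.0914005 , 244.80555016]), array([274.1676913 , 234.86171169])]
w4.png 0 [274.40276852 242.59103852] [274.41222959 228.7919633 ]
w4.png -0.019 [274.43179984 256.17746508] [274.44312445 241.29315749]
w4.png -0.03 [274.45112953 265.28917554] [274.46383297 249.72832665]
[array([252.44134596, 252.64781561]), array([255.56702898, 231.90497443]), array([256.96372785, 222.72596148])]
```

View pics/z.png

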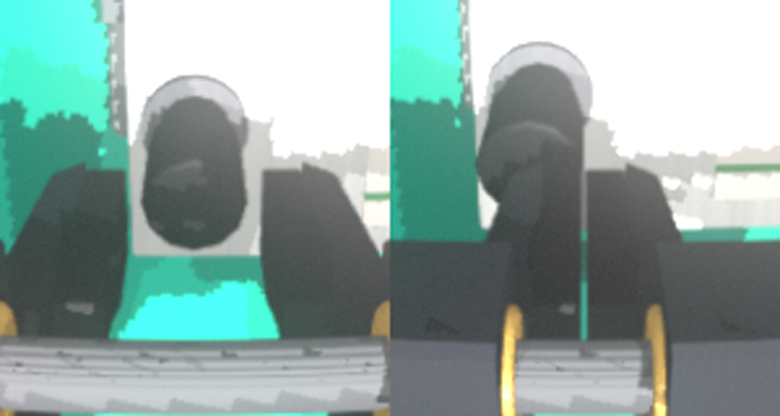

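Run:
```python
from h import *
st=sensors.get_state(); M=R.from_quat(st['eef_rot']).as_matrix()
s=save('scene','s1.png'); a=s['pixels'].copy()
for z in (0,-.019,-.035): 
    p=proj(s,st['tool_pos']+M@[0,0,z])[0]; print(z,p)
x,y=np.round(proj(s,st['tool_pos'])[0]).astype(int)-[50,60]
c=cv2.resize(a[y:y+100,x:x+120],None,fx=6,fy=6,interpolation=cv2.INTER_CUBIC); c=np.clip(c*1.6,0,255).astype(np.uint8)
for z,col in ((0,(0,0,255)),(-.035,(0,255,255)),(-.064,(255,0,255))):
    p=(proj(s,st['tool_pos']+M@[0,0,z])[0]-[x,y]+.5)*6; cv2.circle(c,tuple(int(q) for q in p),3,col,-1)
p=(proj(s,[.508,-.011,.095])[0]-[x,y]+.5)*6; cv2.circle(c,tuple(int(q) for q in p),3,(0,255,0),-1)
cv2.imwrite('pics/s1c.png',c)
```

```text
0 [269.58507807 212.12092313]
-0.019 [269.60937839 206.98246437]
-0.035 [269.63029947 202.55856761]
```

View pics/s1c.png

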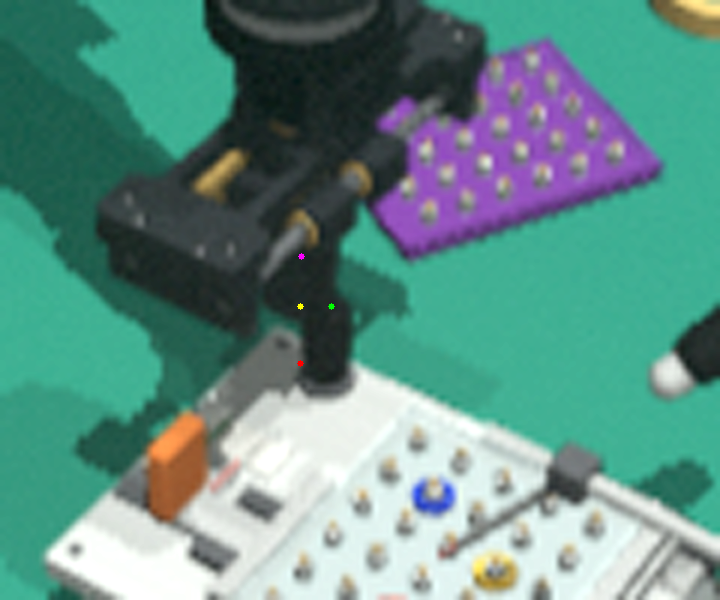

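Request:
carry_out:
  rows:
    - {"claw":0.8,"dp":[0,0,-1.0],"delta_rot":[0,0,0]}
    - {"claw":0.8,"dp":[0.7,-1.1,-1.5],"delta_rot":[0,0,0]}
    - {"claw":0.8,"dp":[0.7,-1.1,-1.5],"delta_rot":[0,0,0]}
    - {"claw":0.8,"dp":[0.7,-1.1,-1.5],"delta_rot":[0,0,0]}
    - {"claw":0.8,"dp":[0.7,-1.1,-1.5],"delta_rot":[0,0,0]}
  force: 40

```text
clock: 4.4
tool_pos: [0.5075, -0.0117, 0.0804]
eef_rot: [0.99, 0.138, -0.002, -0.001]
contact_force: [0.2, -0.5, 0.0]
opening: 0.431
```

Request:
carry_out:
  rows:
    - {"claw":0.8,"dp":[0,0,0.0],"delta_rot":[0,0,0]}
    - {"claw":0.8,"dp":[0,0,0.0],"delta_rot":[0,0,0]}
    - {"claw":0.8,"dp":[0,0,1.0],"delta_rot":[0,0,0]}
    - {"claw":0.8,"dp":[0,0,2.0],"delta_rot":[0,0,0]}
    - {"claw":0.8,"dp":[0,0,2.0],"delta_rot":[0,0,0]}

```text
clock: 4.9
tool_pos: [0.5061, -0.0118, 0.0587]
eef_rot: [0.99, 0.138, -0.004, -0.001]
contact_force: [-0.5, -0.7, 0.0]
opening: 0.794
```

```bash
cat > sc.py <<'E'
from h import *
def sc(fn):
    st=sensors.get_state(); M=R.from_quat(st['eef_rot']).as_matrix()
    print(st['clock'],st['tool_pos'],st['eef_rot'],st['contact_force'],st['opening'])
    s=save('scene',fn); a=s['pixels'].copy()
    x,y=np.round(proj(s,[.53,-.03,.06])[0]).astype(int)-[55,70]
    c=cv2.resize(a[y:y+120,x:x+130],None,fx=6,fy=5,interpolation=cv2.INTER_CUBIC); c=np.clip(c*1.6,0,255).astype(np.uint8)
    cv2.imwrite('pics/c'+fn,c); print(x,y)
E
python3 -c "
from sc import *; sc('s2.png'); wsave('w5.png')"
```

```text
4.9 [ 0.50612158 -0.01176031  0.05874154] [ 0.99046592  0.13769405 -0.0040619  -0.00105739] [-0.45189135 -0.73818696  0.04968917] 0.794466320009375
219 150
```

View pics/cs2.png

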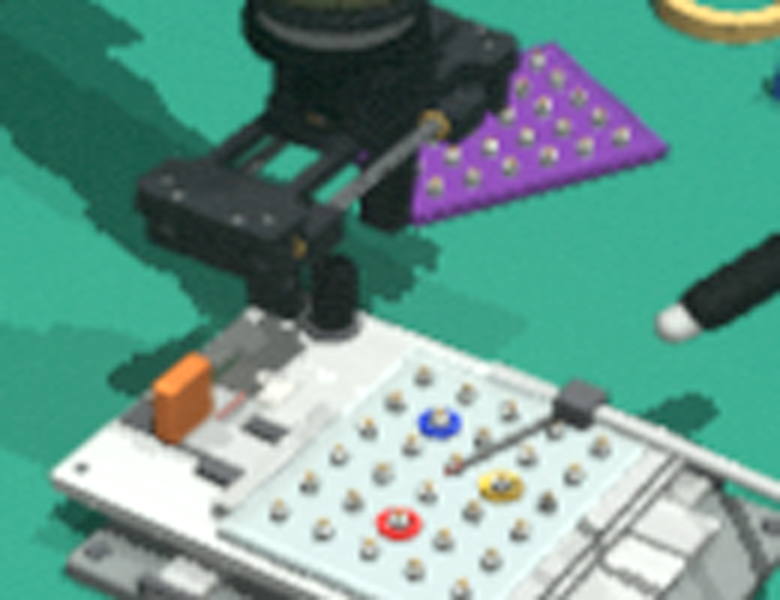

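View pics/w5.png

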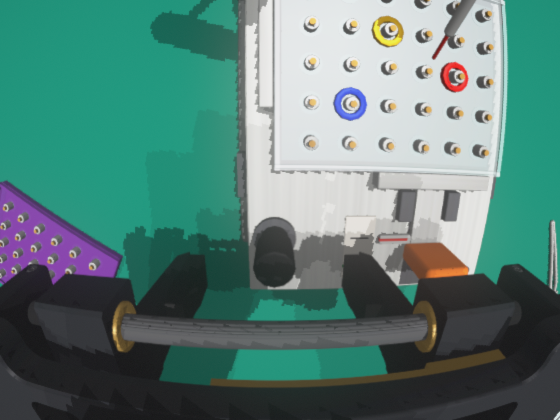

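Run:
```python
from h import *
p=np.array([0.50612158,-0.01176031,0.05874154]); M=R.from_quat([0.99046592,0.13769405,-0.0040619,-0.00105739]).as_matrix()
s=dict(np.load('pics/s2.png.npz')); c=cv2.imread('pics/cs2.png')
for z in (0,-.02,-.03,-.04):
  for x in(-.009,.009):
   for y in (.035,.052):
    q=(proj(s,p+M@[x,y,z])[0]-[219,150]+.5)*[6,5]; print(x,y,z,q.astype(int)); 
# finger tip inner edge in w5: right finger, col 343,row 255
w=WC('w5.png'); Mi=np.linalg.inv(w.T)
d=np.load('pics/w5.png.npz'); 
a=cv2.imread('pics/w5.png'); cv2.imwrite('pics/w5c.png',cv2.resize(np.clip(a[225:345,130:410].astype(float)*2,0,255).astype(np.uint8),None,fx=2.8,fy=2.8,interpolation=cv2.INTER_CUBIC))
for z in (0,-.02,-.03,-.035,-.04,-.045):
  print(z,[w.proj(p+M@[x,.035,z]).round(1) for x in (-.009,.009,.012)])
```

```text
-0.009 0.035 0 [271 344]
-0.009 0.052 0 [249 363]
0.009 0.035 0 [304 358]
0.009 0.052 0 [282 377]
-0.009 0.035 -0.02 [271 318]
-0.009 0.052 -0.02 [248 337]
0.009 0.035 -0.02 [305 332]
0.009 0.052 -0.02 [282 351]
-0.009 0.035 -0.03 [271 304]
-0.009 0.052 -0.03 [248 323]
0.009 0.035 -0.03 [305 318]
0.009 0.052 -0.03 [282 337]
-0.009 0.035 -0.04 [270 290]
-0.009 0.052 -0.04 [248 309]
0.009 0.035 -0.04 [305 304]
0.009 0.052 -0.04 [282 323]
0 [array([330.1, 255.6]), array([331.9, 228.8]), array([332.2, 224.2])]
-0.02 [array([335.5, 270.6]), array([337.9, 241.8]), array([338.3, 236.7])]
-0.03 [array([338.6, 279.2]), array([341.4, 249.3]), array([341.8, 244. ])]
-0.035 [array([340.3, 283.8]), array([343.2, 253.3]), array([343.7, 248. ])]
-0.04 [array([342. , 288.7]), array([345.2, 257.6]), array([345.7, 252.1])]
-0.045 [array([343.8, 293.8]), array([347.2, 262.2]), array([347.8, 256.6])]
```

View pics/w5c.png

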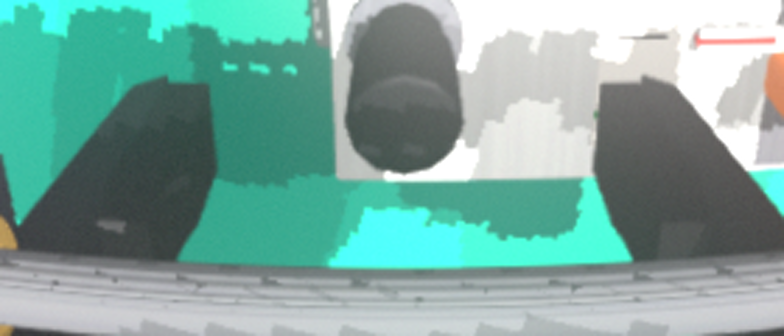

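Run:
```python
from h import *
p=np.array([0.50612158,-0.01176031,0.05874154]); M=R.from_quat([0.99046592,0.13769405,-0.0040619,-0.00105739]).as_matrix()
s=dict(np.load('pics/s2.png.npz')); c=cv2.imread('pics/cs2.png')
for z,col in ((-.064,(0,0,255)),(-.080,(0,255,255)),(-.099,(255,0,255))):
  q=[(proj(s,p+M@[x,y,z])[0]-[219,150]+.5)*[6,5] for x,y in ((-.0375,-.0935),(.0375,-.0935),(.0375,.0935),(-.0375,.0935))]
  cv2.polylines(c,[np.array(q).astype(np.int32)],True,col,1)
cv2.imwrite('pics/z2.png',c)
a=cv2.imread('pics/w5.png'); a=np.clip(a.astype(float)*1.8,0,255).astype(np.uint8);w=WC('w5.png')
for z,col in ((-.064,(0,0,255)),(-.080,(0,255,255)),(-.099,(255,0,255))):
  for x in (-.0375,.0375):
    q=[w.proj(p+M@[x,y,z]) for y in np.linspace(-.0935,.0935,30)]; cv2.polylines(a,[np.array(q).astype(np.int32)],False,col,1)
cv2.imwrite('pics/z3.png',a)
```

```text
(no output)
```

View pics/z2.png

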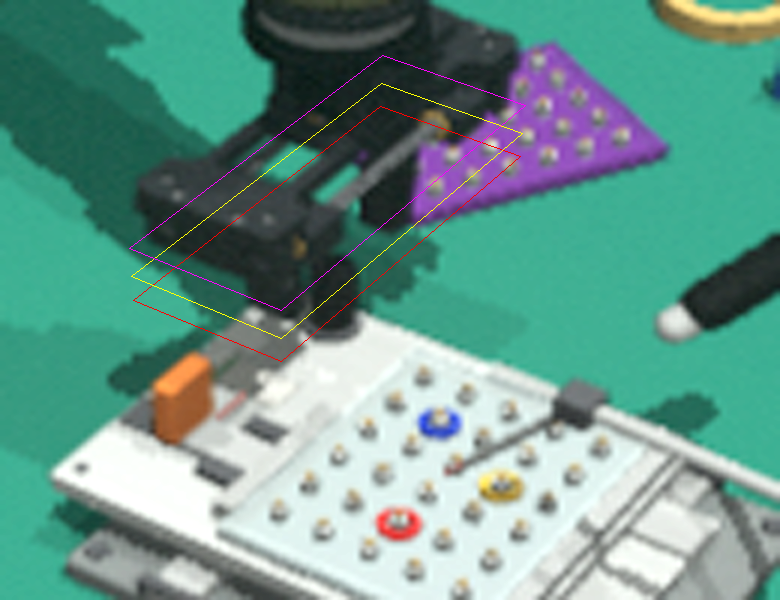

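View pics/z3.png

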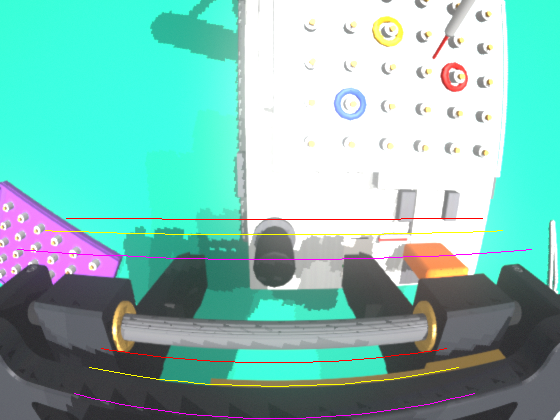

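Request:
carry_out:
  rows:
    - {"claw":0.8,"dp":[0.2,0,1.0],"delta_rot":[0,0,0]}
    - {"claw":0.8,"dp":[0.2,0,2.0],"delta_rot":[0,0,0]}
    - {"claw":0.8,"dp":[0.2,0,2.7],"delta_rot":[0,0,0]}
    - {"claw":0,"dp":[0.2,0,2.7],"delta_rot":[0,0,0]}
    - {"claw":0,"dp":[0.2,0,2.7],"delta_rot":[0,0,0]}
  force: 40

```text
clock: 5.5
tool_pos: [0.5085, -0.0112, 0.0325]
eef_rot: [0.99, 0.138, -0.003, -0.001]
contact_force: [-0.9, 0.5, 0.6]
opening: 0.643
```

Request:
carry_out:
  rows:
    - {"claw":0,"dp":[0,0,0],"delta_rot":[0,0,0]}
    - {"claw":0,"dp":[0,0,0],"delta_rot":[0,0,0]}
    - {"claw":0,"dp":[0,0,0],"delta_rot":[0,0,0]}
    - {"claw":0,"dp":[0,0,0],"delta_rot":[0,0,0]}
    - {"claw":0,"dp":[0,0,0],"delta_rot":[0,0,0]}

```text
clock: 6.0
tool_pos: [0.5085, -0.0111, 0.0327]
eef_rot: [0.99, 0.138, -0.003, -0.001]
contact_force: [-0.2, 0.8, 0.8]
opening: 0.239
```

```bash
python3 -c "
from sc import *; sc('s3.png')
from chk import *
chk('w6.png')"
```

```text
6.0 [ 0.50851512 -0.01107209  0.03266681] [ 0.99046746  0.13770282 -0.00332907 -0.00103406] [-0.22342793  0.83784858  0.80807082] 0.23854288987220373
219 150
6.05 [ 0.50852651 -0.01105355  0.03265841] [ 0.99046183  0.13774332 -0.0033269  -0.00103903] [ 0.1379824  -0.01946452  0.72962891] 0.23254008407309673
Y (array([405.7,  23.9]), array([ 0.64621264, -0.0380655 ]), np.int32(519)) tip-ring tool [-1.57785702e-02  2.04033861e-02  3.87755531e-05] 0.0257926917408282
R (array([479.8,  77.9]), array([ 0.63741069, -0.08669239]), np.int32(367)) tip-ring tool [ 5.95780734e-03 -2.39765479e-02  3.37665737e-05] 0.02470569686882659
tip px [458  56]
x0 358
```

View pics/cs3.png

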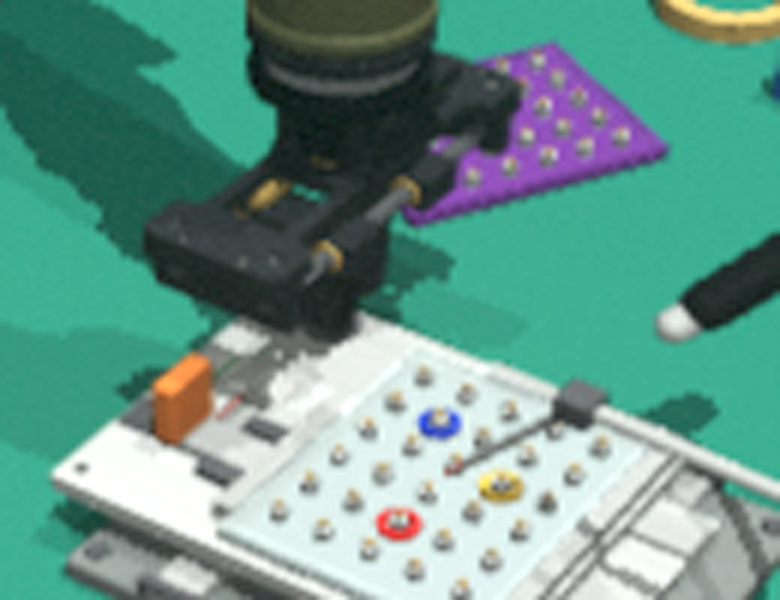

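View pics/w6.png

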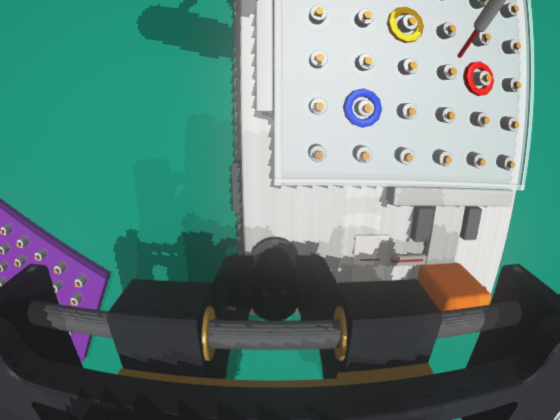

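Request:
carry_out:
  rows:
    - {"claw":0,"dp":[0,0,0],"delta_rot":[0,0,0]}
    - {"claw":0,"dp":[-0.3,0.4,0],"delta_rot":[0,0,0]}
    - {"claw":0,"dp":[-0.6,0.8,0],"delta_rot":[0,0,0]}
    - {"claw":0,"dp":[-0.9,1.2,0],"delta_rot":[0,0,0]}
    - {"claw":0,"dp":[-1.0,1.3,0],"delta_rot":[0,0,0]}

```text
clock: 6.6
tool_pos: [0.5079, -0.0203, 0.0328]
eef_rot: [0.99, 0.14, 0.002, -0.004]
contact_force: [6.0, 12.1, -6.8]
opening: 0.237
```

```bash
python3 -c "
from chk import *
chk('w7.png')"
```

```text
6.6 [ 0.50791681 -0.02031429  0.03276325] [ 0.99011477  0.14018002  0.00227573 -0.00413859] [ 6.02241683 12.09480899 -6.78914617] 0.23675587601216694
Y (array([405.7,  25.2]), array([ 0.64525628, -0.04746829]), np.int32(518)) tip-ring tool [-0.01234955  0.01155705 -0.00015733] 0.01691454031314056
R (array([479.5,  79.2]), array([ 0.63639205, -0.09608301]), np.int32(370)) tip-ring tool [ 0.00966018 -0.03268462  0.00030176] 0.03408364419533432
tip px [442  46]
x0 342
```

View pics/w7.png

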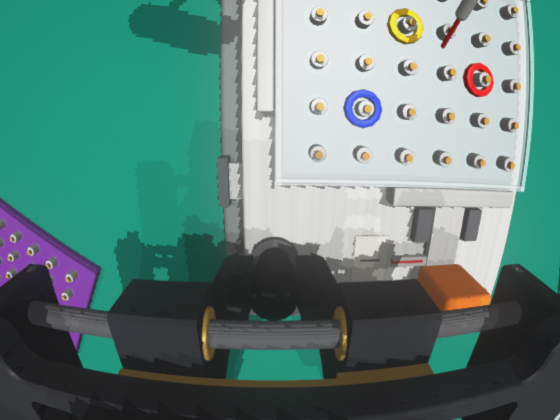

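Request:
carry_out:
  rows:
    - {"claw":0,"dp":[-0.5,0.5,0],"delta_rot":[0,0,0]}
    - {"claw":0,"dp":[-1.0,0.9,0],"delta_rot":[0,0,0]}
    - {"claw":0,"dp":[-1.4,1.3,0],"delta_rot":[0,0,0]}
    - {"claw":0,"dp":[-1.6,1.5,0],"delta_rot":[0,0,0]}
    - {"claw":0,"dp":[-1.6,1.5,0],"delta_rot":[0,0,0]}

```text
clock: 7.15
tool_pos: [0.5017, -0.0339, 0.0327]
eef_rot: [0.99, 0.142, 0.007, -0.007]
contact_force: [6.1, 10.4, -5.0]
opening: 0.235
```

```bash
python3 -c "
from chk import *
chk('w8.png')"
```

```text
7.15 [ 0.50171862 -0.03389925  0.03274834] [ 0.98976944  0.14232472  0.00735888 -0.00678059] [ 6.0543992  10.39056994 -4.98728961] 0.23538226407377658
Y (array([406.2,  27.1]), array([ 0.63852423, -0.06150081]), np.int32(483)) tip-ring tool [-1.98666028e-03 -6.33968250e-05 -3.20627697e-05] 0.0019879301418619616
R (array([479.6,  80.7]), array([ 0.62977819, -0.11003309]), np.int32(367)) tip-ring tool [ 0.02007263 -0.04416009  0.00083154] 0.04851509952893471
tip px [419  22]
x0 319
```

View pics/cw8.png

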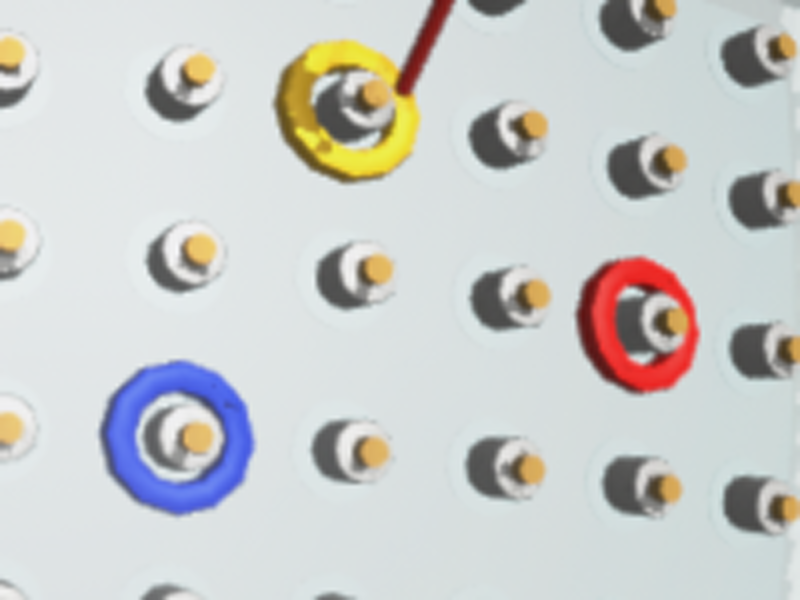

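```bash
python3 -c "
from h import *
w=WC('w8.png'); f=lambda u,v,z: w.onz(319+(u+.5)/4-.5,(v+.5)/4-.5,z)
a=f(375,95,.070); b=f(402,92,.078); print(a,b,np.linalg.norm((a-b)[:2]))
d=np.load('pics/w8.png.npz'); M=R.from_quat(d['q']).as_matrix(); print(M.T@(b-a))
"
```

```text
[ 0.6382356  -0.06136351  0.07      ] [ 0.63660395 -0.06178476  0.078     ] 0.0016851501542822088
[-0.00155203 -0.00014634 -0.00802555]
```

Request:
carry_out:
  rows:
    - {"claw":0,"dp":[-0.4,0,0],"delta_rot":[0,0,0]}
    - {"claw":0,"dp":[-0.65,0,0],"delta_rot":[0,0,0]}
    - {"claw":0,"dp":[-0.65,0,0],"delta_rot":[0,0,0]}
    - {"claw":0,"dp":[-0.65,0,0],"delta_rot":[0,0,0]}
    - {"claw":0,"dp":[-0.65,0,0],"delta_rot":[0,0,0]}

```text
clock: 7.7
tool_pos: [0.5012, -0.034, 0.0328]
eef_rot: [0.99, 0.143, 0.013, -0.007]
contact_force: [8.7, 3.3, -8.0]
opening: 0.239
```

```bash
python3 -c "
from chk import *
chk('w9.png')"
```

```text
7.7 [ 0.50123738 -0.03397635  0.0328097 ] [ 0.98964479  0.14279871  0.01257283 -0.00732353] [ 8.7007522   3.26249787 -8.03298614] 0.2388089858540253
Y (array([405.6,  28.1]), array([ 0.63767121, -0.06175764]), np.int32(478)) tip-ring tool [-1.09563601e-03 -7.05165218e-05 -2.88000496e-05] 0.0010982806072986804
R (array([478.8,  81.4]), array([ 0.62883066, -0.11036106]), np.int32(358)) tip-ring tool [ 0.0211099  -0.04418621  0.00105176] 0.048981169315125146
tip px [418  21]
x0 318
```

View pics/cw9.png

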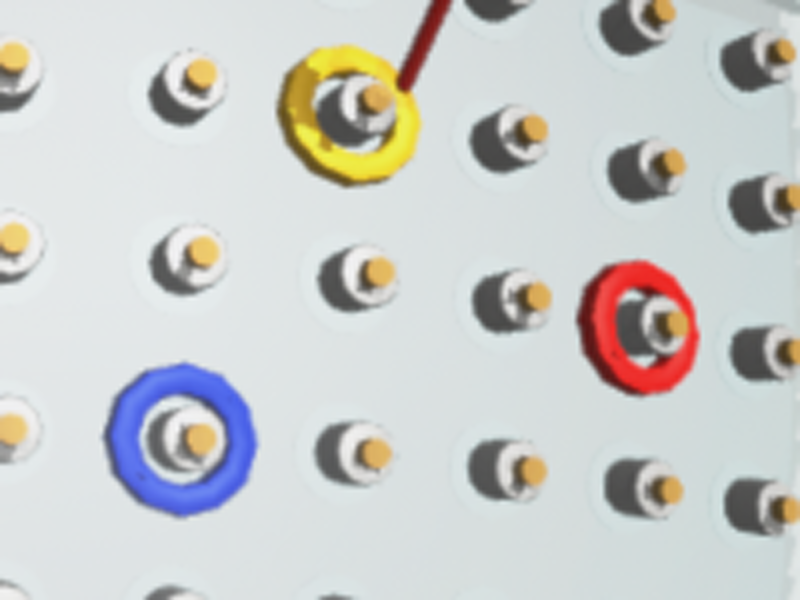

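Request:
carry_out:
  rows:
    - {"claw":0,"dp":[0,0,0],"delta_rot":[0,0,0]}
    - {"claw":0,"dp":[0,0,0],"delta_rot":[0,0,0]}
    - {"claw":0,"dp":[0,0,0],"delta_rot":[0,0,0]}
    - {"claw":0,"dp":[0,0,0],"delta_rot":[0,0,0]}
    - {"claw":0,"dp":[0,0,0],"delta_rot":[0,0,0]}

```text
clock: 8.25
tool_pos: [0.5013, -0.0339, 0.0328]
eef_rot: [0.99, 0.143, 0.013, -0.007]
contact_force: [1.3, 1.6, -2.4]
opening: 0.235
```

Request:
carry_out:
  rows:
    - {"claw":0,"dp":[0,0,0],"delta_rot":[0,0,0]}
    - {"claw":0,"dp":[0,0,0],"delta_rot":[0,0,0]}
    - {"claw":0,"dp":[0,0,0],"delta_rot":[0,0,0]}
    - {"claw":0,"dp":[0,0,0],"delta_rot":[0,0,0]}
    - {"claw":0,"dp":[0,0,0],"delta_rot":[0,0,0]}

```text
clock: 8.75
tool_pos: [0.5013, -0.0339, 0.0328]
eef_rot: [0.99, 0.143, 0.013, -0.007]
contact_force: [1.6, 0.5, -1.4]
opening: 0.237
```

```bash
python3 -c "
from chk import *
chk('w10.png')
s=save('scene','s4.png'); t=save('top','t4.png')
for s_,fn in ((s,'s4c.png'),(t,'t4c.png')):
    p=proj(s_,[.6366,-.062,.078])[0].astype(int)-[40,35]; a=s_['pixels']; print(p)
    cv2.imwrite('pics/'+fn,cv2.resize(a[p[1]:p[1]+70,p[0]:p[0]+80],None,fx=5,fy=5,interpolation=cv2.INTER_CUBIC))
    print((proj(s_,[.6366,-.062,.078])[0]-p+.5)*5)
st=sensors.get_state(); M=R.from_quat(st['eef_rot']); N=R.from_quat([np.cos(.139),np.sin(.139),0,0]); print('to nominal rotvec',(M.inv()*N).as_rotvec())
A=cv2.imread('pics/s4c.png');B=cv2.imread('pics/t4c.png'); cv2.imwrite('pics/st4.png',np.hstack([A,B]))
"
```

```text
8.75 [ 0.50129059 -0.03391277  0.03275571] [ 0.98964901  0.14275958  0.01265318 -0.00737818] [ 1.63114457  0.5018665  -1.43201396] 0.2365127059204704
Y (array([405.8,  28.2]), array([ 0.63765497, -0.0618099 ]), np.int32(479)) tip-ring tool [-1.06531208e-03 -1.15963329e-04 -2.76616539e-05] 0.0010719619760582242
R (array([478.8,  81.6]), array([ 0.62877505, -0.11034338]), np.int32(366)) tip-ring tool [ 0.02115456 -0.0441551   0.00106013] 0.04897256785113439
tip px [418  21]
x0 318
[252 209]
[205.95079848 179.61327063]
[257 142]
[202.65731119 177.88178721]
to nominal rotvec [-0.01108753 -0.02708237  0.00860765]
```

View pics/st4.png

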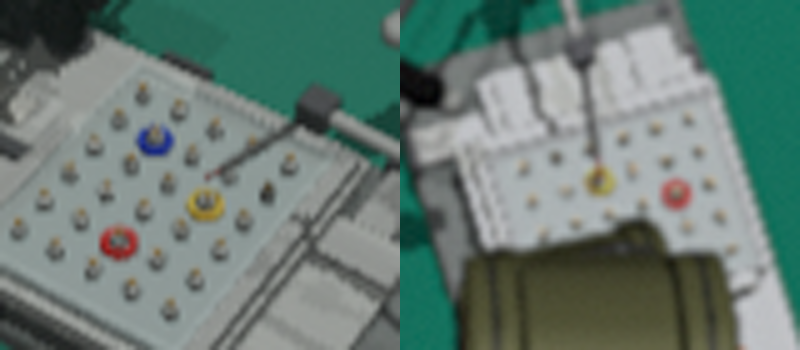

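Request:
carry_out:
  rows:
    - {"claw":0,"dp":[0.4,-0.8,0],"delta_rot":[0,-0.01,0.003]}
    - {"claw":0,"dp":[0.9,-1.7,0.05],"delta_rot":[-0.005,-0.02,0.006]}
    - {"claw":0,"dp":[1.4,-2.6,0.05],"delta_rot":[-0.011,-0.027,0.008]}
    - {"claw":0,"dp":[1.9,-3.5,0.1],"delta_rot":[-0.011,-0.027,0.008]}
    - {"claw":0,"dp":[2.3,-4.2,0.1],"delta_rot":[-0.011,-0.027,0.008]}

```text
clock: 9.4
tool_pos: [0.5048, 0.0054, 0.0326]
eef_rot: [0.991, 0.136, -0.007, 0.004]
contact_force: [-7.4, -14.0, 3.7]
opening: 0.236
```

```bash
python3 -c "
from chk import *
chk('w11.png')
st=sensors.get_state(); M=R.from_quat(st['eef_rot']); N=R.from_quat([np.cos(.139),np.sin(.139),0,0]); print('to nominal rotvec',(M.inv()*N).as_rotvec())
"
```

```text
9.4 [0.50483078 0.00541186 0.03260595] [ 0.99068209  0.13595031 -0.00703945  0.00411707] [ -7.39043598 -14.01233508   3.67133807] 0.23635676439871905
Y (array([405.3,  23. ]), array([ 0.6427188 , -0.02129373]), np.int32(529)) tip-ring tool [-0.01685458  0.03755163  0.00048846] 0.04116357919395809
R (array([479.4,  77.3]), array([ 0.63385651, -0.07000131]), np.int32(367)) tip-ring tool [ 0.00479663 -0.00696611 -0.00011578] 0.008458587138836843
tip px [487  64]
x0 387
to nominal rotvec [ 0.00441833  0.01359916 -0.00309253]
```

View pics/w11.png

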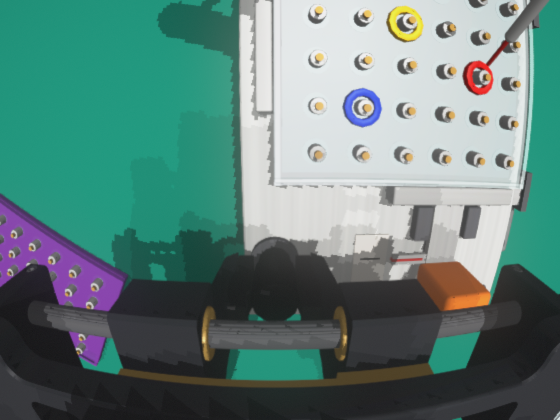

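Request:
carry_out:
  rows:
    - {"claw":0,"dp":[0.4,-0.4,0],"delta_rot":[0.004,0.012,-0.003]}
    - {"claw":0,"dp":[0.8,-0.8,0],"delta_rot":[0.004,0.012,-0.003]}
    - {"claw":0,"dp":[1.0,-1.05,0],"delta_rot":[0.004,0.012,-0.003]}
    - {"claw":0,"dp":[1.0,-1.05,0],"delta_rot":[0.004,0.012,-0.003]}
    - {"claw":0,"dp":[1.0,-1.05,0],"delta_rot":[0.004,0.012,-0.003]}

```text
clock: 9.95
tool_pos: [0.5065, 0.0139, 0.0326]
eef_rot: [0.991, 0.136, -0.007, 0.004]
contact_force: [-5.6, -10.6, 8.3]
opening: 0.238
```

```bash
python3 -c "
from chk import *
chk('w12.png')
st=sensors.get_state(); M=R.from_quat(st['eef_rot']); N=R.from_quat([np.cos(.139),np.sin(.139),0,0]); print('to nominal rotvec',(M.inv()*N).as_rotvec())
"
```

```text
9.95 [0.50645352 0.01387818 0.03255016] [ 0.99067193  0.1360506  -0.00667038  0.00385564] [ -5.59369486 -10.62479328   8.3036597 ] 0.23756336381199414
Y (array([405.4,  23. ]), array([ 0.64434616, -0.01286492]), np.int32(524)) tip-ring tool [-0.02070118  0.04522619  0.00055879] 0.04974192808100223
R (array([479.5,  77.5]), array([ 0.6353997 , -0.06163593]), np.int32(312)) tip-ring tool [ 1.05764125e-03  6.74197320e-04 -1.11622995e-05] 0.001254301253494227
tip px [499  74]
x0 399
to nominal rotvec [ 0.00573332  0.01424054 -0.00511296]
```

View pics/cw12.png

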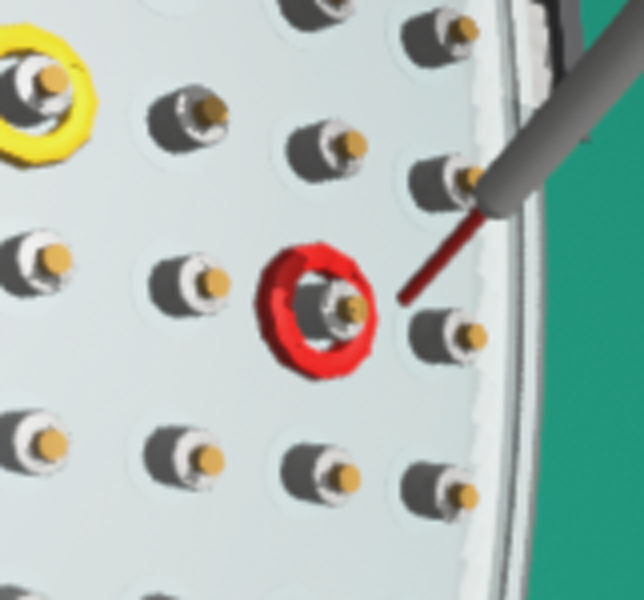

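Request:
carry_out:
  rows:
    - {"claw":0,"dp":[0,0,0],"delta_rot":[0,0,0]}
    - {"claw":0,"dp":[0,0,0],"delta_rot":[0,0,0]}
    - {"claw":0,"dp":[0,0,0],"delta_rot":[0,0,0]}
    - {"claw":0,"dp":[0,0,0],"delta_rot":[0,0,0]}
    - {"claw":0,"dp":[0,0,0],"delta_rot":[0,0,0]}

```text
clock: 10.5
tool_pos: [0.5064, 0.0137, 0.0326]
eef_rot: [0.991, 0.136, -0.007, 0.004]
contact_force: [-0.3, -2.3, 1.9]
opening: 0.239
```

Request:
carry_out:
  rows:
    - {"claw":0,"dp":[0,0,0],"delta_rot":[0,0,0]}
    - {"claw":0,"dp":[0,0,0],"delta_rot":[0,0,0]}
    - {"claw":0,"dp":[0,0,0],"delta_rot":[0,0,0]}
    - {"claw":0,"dp":[0,0,0],"delta_rot":[0,0,0]}
    - {"claw":0,"dp":[0,0,0],"delta_rot":[0,0,0]}

```text
clock: 11.0
tool_pos: [0.5064, 0.0137, 0.0326]
eef_rot: [0.991, 0.136, -0.007, 0.004]
contact_force: [0.6, -0.5, 1.5]
opening: 0.236
```

```bash
python3 -c "
from chk import *
chk('w13.png')
w=WC('w13.png'); a=w.onz(486.6,77.1,.070); b=w.onz(499.4,74.4,.078); print('pin-tip direct',a,b,np.linalg.norm((a-b)[:2]))
s=save('scene','s5.png'); t=save('top','t5.png'); out=[]
for s_ in (s,t):
    p=proj(s_,[.6366,-.062,.078])[0].astype(int)-[40,35]; a=s_['pixels']
    out.append(cv2.resize(a[p[1]:p[1]+70,p[0]:p[0]+80],None,fx=5,fy=5,interpolation=cv2.INTER_CUBIC))
cv2.imwrite('pics/st5.png',np.hstack(out))
st=sensors.get_state(); M=R.from_quat(st['eef_rot']); N=R.from_quat([np.cos(.139),np.sin(.139),0,0]); print('to nominal rotvec',(M.inv()*N).as_rotvec())
"
```

```text
11.0 [0.50636952 0.01369174 0.03263166] [ 0.99067106  0.13604648 -0.0068029   0.00399057] [ 0.6320581  -0.45325091  1.46722666] 0.235578268370954
Y (array([405. ,  22.8]), array([ 0.64432348, -0.01285062]), np.int32(524)) tip-ring tool [-0.02068264  0.04524612  0.0005753 ] 0.049752521491584045
R (array([479.3,  77.1]), array([ 0.63545096, -0.06166497]), np.int32(308)) tip-ring tool [ 1.01610612e-03  6.32407332e-04 -1.09709801e-05] 0.001196883885304885
tip px [498  74]
x0 398
pin-tip direct [ 0.6346617  -0.06055569  0.07      ] [ 0.63676515 -0.06237578  0.078     ] 0.002781593730614289
to nominal rotvec [ 0.00599952  0.01463924 -0.00512302]
```

View pics/st5.png

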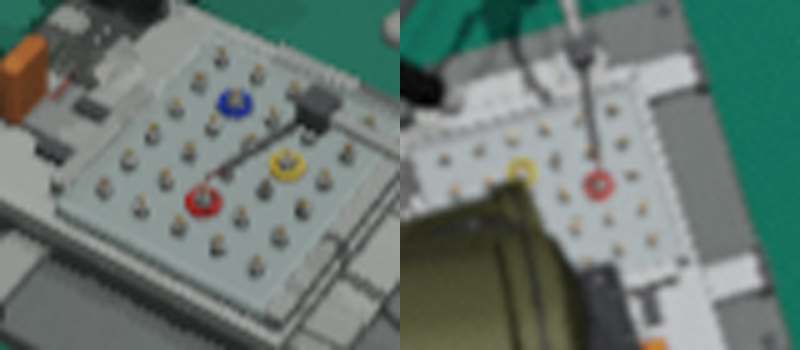

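Run:
```python
from h import *
def seg(s,k):
    a=s['pixels'].astype(int); b,g,r=a[...,0],a[...,1],a[...,2]
    x={'Y':(r>110)&(g>80)&(b<70)&(r-b>70),'R':(r>130)&(g<70)&(b<80)}[k].astype(np.uint8)
    p=proj(s,[.63,-.06,.06])[0].astype(int); m=np.zeros_like(x); m[p[1]-25:p[1]+25,p[0]-30:p[0]+30]=1; x*=m
    n,l,st,c=cv2.connectedComponentsWithStats(x); i=1+np.argmax(st[1:,4])
    h=cv2.convexHull(np.argwhere(l==i)[:,::-1].astype(np.int32).reshape(-1,1,2)); mm=cv2.moments(h); return mm['m10']/mm['m00'],mm['m01']/mm['m00'],st[i,4]
for f,k in (('s4','Y'),('s5','R'),('t4','Y'),('t5','R')):
    s=dict(np.load('pics/%s.png.npz'%f)); u,v,n=seg(s,k); print(f,k,round(u,1),round(v,1),n,onz(s,u,v,.0615), 'tip px',proj(s,[.6366,-.062,.078]))
s=dict(np.load('pics/s5.png.npz')); t=dict(np.load('pics/t5.png.npz'))
c=[]
for q in (s,t):
    p=proj(q,[.6366,-.062,.078])[0].astype(int)-[15,12]; print(p); c.append(cv2.resize(q['pixels'][p[1]:p[1]+24,p[0]:p[0]+30],None,fx=13,fy=13,interpolation=cv2.INTER_CUBIC))
cv2.imwrite('pics/st5b.png',np.hstack(c))
```

```text
s4 Y 292.6 250.2 15 [ 0.6400119  -0.06440615  0.0615    ] tip px [[292.6901597  244.42265413]]
s5 R 290.0 249.2 7 [ 0.63363712 -0.0673752   0.0615    ] tip px [[292.6901597  244.42265413]]Traceback (most recent call last):
  File "<stdin>", line 9, in <module>
  File "<stdin>", line 6, in seg
    return _wrapfunc(a, 'argmax', axis=axis, out=out, **kwds)
    return bound(*args, **kwds)
ValueError: attempt to get argmax of an empty sequence
```

Run:
```python
from h import *
def seg(s,k):
    a=s['pixels'].astype(float); b,g,r=a[...,0],a[...,1],a[...,2]
    w={'Y':np.minimum(r,g)-b,'R':r-np.maximum(g,b)}[k]
    p=proj(s,[.635,-.062,.06])[0].astype(int); m=np.zeros_like(w); m[p[1]-6:p[1]+7,p[0]-6:p[0]+7]=1; w=np.clip(w-25,0,60)*m
    yy,xx=np.indices(w.shape); return (w*xx).sum()/w.sum(),(w*yy).sum()/w.sum(),w.sum()
for f,k in (('s4','Y'),('s5','R'),('t4','Y'),('t5','R')):
    s=dict(np.load('pics/%s.png.npz'%f)); u,v,n=seg(s,k); print(f,k,round(u,1),round(v,1),n,onz(s,u,v,.0615), 'tip px',proj(s,[.6366,-.062,.078]))
c=[]
for f in ('s4','s5','t4','t5'):
    q=dict(np.load('pics/%s.png.npz'%f)); p=proj(q,[.6366,-.062,.078])[0].astype(int)-[10,12]; print(p); c.append(cv2.resize(q['pixels'][p[1]:p[1]+24,p[0]:p[0]+20],None,fx=10,fy=20,interpolation=cv2.INTER_CUBIC))
cv2.imwrite('pics/st5b.png',np.hstack(c))
```

```text
s4 Y 292.7 250.1 1023.0 [ 0.63989172 -0.06412574  0.0615    ] tip px [[292.6901597  244.42265413]]
s5 R 291.9 249.4 1178.0 [ 0.63713458 -0.06409012  0.0615    ] tip px [[292.6901597  244.42265413]]
t4 Y 297.2 178.0 483.0 [ 0.6372882  -0.06294123  0.0615    ] tip px [[297.03146224 177.07635744]]
t5 R 296.4 178.6 796.0 [ 0.6353978  -0.06049011  0.0615    ] tip px [[297.03146224 177.07635744]]
[282 232]
[282 232]
[287 165]
[287 165]
```

View pics/st5b.png

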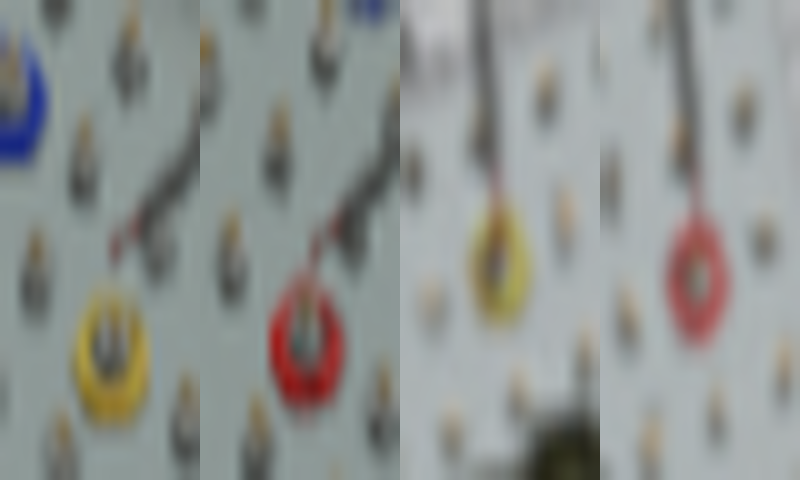

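Request:
carry_out:
  rows:
    - {"claw":0.8,"dp":[0,0,0],"delta_rot":[0,0,0]}
    - {"claw":0.8,"dp":[0,0,0],"delta_rot":[0,0,0]}
    - {"claw":0.8,"dp":[0,0,0],"delta_rot":[0,0,0]}
    - {"claw":0.8,"dp":[0,0,-2.5],"delta_rot":[0,0,0]}
    - {"claw":0.8,"dp":[0,0,-5.0],"delta_rot":[0,0,0]}
  force: 40

```text
clock: 11.65
tool_pos: [0.5062, 0.0143, 0.0826]
eef_rot: [0.991, 0.136, -0.008, 0.004]
contact_force: [0.5, 0.5, 0.5]
opening: 0.667
```

Request:
carry_out:
  rows:
    - {"claw":0.8,"dp":[-0.2,2.0,-0.5],"delta_rot":[0.006,0.014,-0.005]}
    - {"claw":0.8,"dp":[-0.4,4.5,-0.5],"delta_rot":[0.006,0.014,-0.005]}
    - {"claw":0.8,"dp":[-0.6,7.0,-0.5],"delta_rot":[0.006,0.014,-0.005]}
    - {"claw":0.8,"dp":[-0.8,9.2,-0.5],"delta_rot":[0.006,0.014,-0.005]}
    - {"claw":0.8,"dp":[-0.8,9.2,-0.5],"delta_rot":[0.006,0.014,-0.005]}

```text
clock: 12.15
tool_pos: [0.5235, -0.0805, 0.0883]
eef_rot: [0.991, 0.136, -0.001, 0.001]
contact_force: [0.2, 0.4, 0.1]
opening: 0.799
```

```bash
python3 -c "
from h import *
st,s=wsave('w14.png'); print(st['clock'],st['tool_pos'],st['eef_rot'],st['contact_force'],st['opening'])
M=R.from_quat(st['eef_rot']); N=R.from_quat([np.cos(.139),np.sin(.139),0,0]); print('to nominal rotvec',(M.inv()*N).as_rotvec())
"
```

```text
12.15 [ 0.5235093  -0.08046472  0.08825414] [ 0.99073603  0.1357899  -0.00136345  0.00117026] [0.17159551 0.41109493 0.09630309] 0.798897595334762
to nominal rotvec [ 0.00194013  0.00302489 -0.00557814]
```

View pics/w14.png

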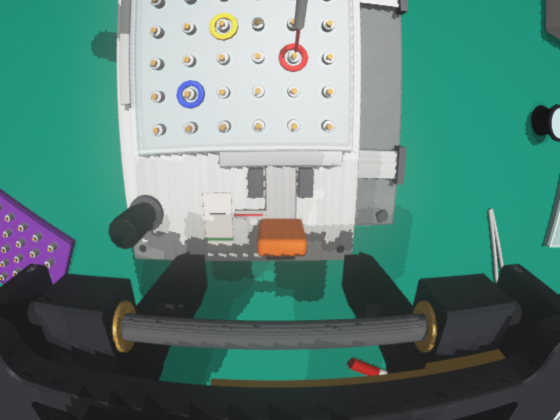

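```bash
python3 -c "
from h import *
a=cv2.imread('pics/w14.png'); cv2.imwrite('pics/w14c.png',cv2.resize(a[0:80,220:360],None,fx=5,fy=5,interpolation=cv2.INTER_CUBIC)); cv2.imwrite('pics/w14d.png',cv2.resize(a[180:270,190:340],None,fx=5,fy=5,interpolation=cv2.INTER_CUBIC))
"
```

```text
(no output)
```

View pics/w14c.png

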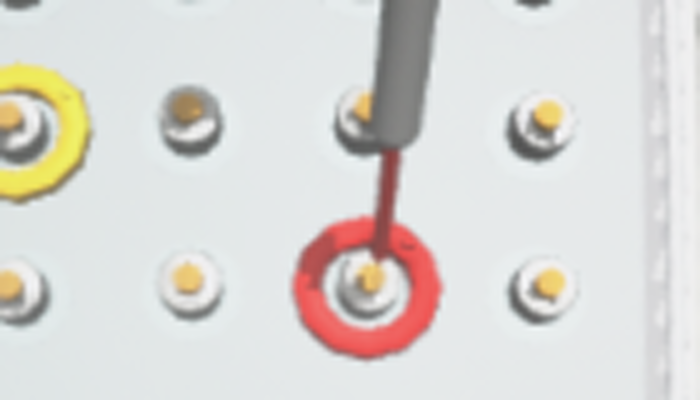

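View pics/w14d.png

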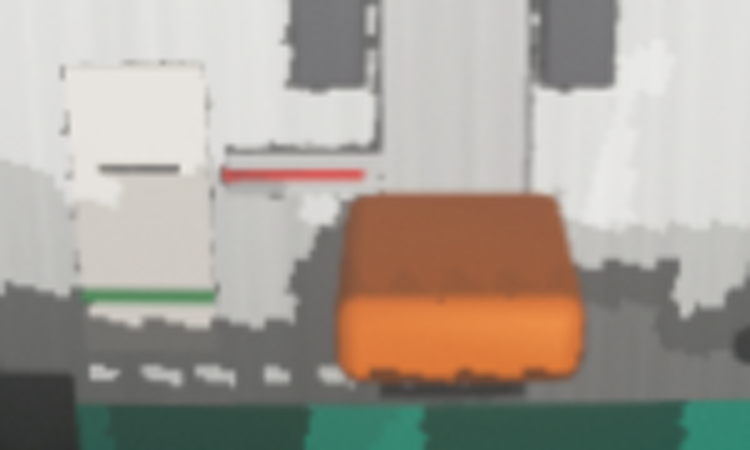

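```bash
python3 -c "
from h import *
w=WC('w14.png'); d=np.load('pics/w14.png.npz'); M=R.from_quat(d['q']).as_matrix()
c=lambda u,v,z: w.onz(220+(u+.5)/5-.5,(v+.5)/5-.5,z)
e=lambda u,v,z: w.onz(190+(u+.5)/5-.5,180+(v+.5)/5-.5,z)
tip=c(382,256,.078); pin=c(371,278,.070); ring=c(367,287,.0625); print('tip',tip,'pin',pin,'ring',ring, np.linalg.norm((tip-ring)[:2]))
h=e(460,338,.095); print('handle',h,'tool delta',M.T@(np.append(h[:2],d['p'][2])-d['p']))
r=e(292,175,.056); g=e(149,296,.0515); print('index-mark',M.T@(g-r), 'h edges',M.T@(e(340,340,.095)-e(580,340,.095)))
"
```

```text
tip [ 0.63658134 -0.06177584  0.078     ] pin [ 0.63504998 -0.06139021  0.07      ] ring [ 0.63509693 -0.06133433  0.0625    ] 0.0015486738540924977
handle [ 0.52461643 -0.08453897  0.095     ] tool delta [-2.99221056e-05  4.22188171e-03  8.31694398e-06]
index-mark [-0.02029821 -0.02204066  0.00451837] h edges [ 7.13644303e-05 -2.83560556e-02 -5.54689925e-05]
```

```bash
python3 -c "
from h import *
s=dict(np.load('pics/top0.png.npz')); p=onz(s,140+430/2.8,120+90/2.8,.165); print(p)
w=WC('w14.png'); print(w.T[:3,3], w.onz(300,5,.12),w.onz(300,5,.165))
"
```

```text
[ 0.69259861 -0.05021526  0.165     ]
[ 0.59971428 -0.05859659  0.26978083] [ 0.65078412 -0.05683426  0.12      ] [ 0.63544075 -0.05736373  0.165     ]
```

Request:
carry_out:
  rows:
    - {"claw":0.8,"dp":[0,0.4,1.2],"delta_rot":[0,0,0]}
    - {"claw":0.8,"dp":[0,0.4,2.6],"delta_rot":[0,0,0]}
    - {"claw":0.8,"dp":[0,0.4,4.0],"delta_rot":[0,0,0]}
    - {"claw":0.8,"dp":[0,0.4,5.2],"delta_rot":[0,0,0]}
    - {"claw":0.8,"dp":[0,0.4,5.2],"delta_rot":[0,0,0]}
  force: 35

```text
clock: 12.7
tool_pos: [0.5227, -0.0803, 0.0342]
eef_rot: [0.99, 0.138, -0.003, -0.0]
contact_force: [-0.7, 0.0, -1.1]
opening: 0.795
```

```bash
python3 -c "
from h import *
st,s=wsave('w15.png'); print(st['clock'],st['tool_pos'],st['eef_rot'],st['contact_force'],st['opening'])
M=R.from_quat(st['eef_rot']); N=R.from_quat([np.cos(.139),np.sin(.139),0,0]); print('to nominal rotvec',(M.inv()*N).as_rotvec(), M.as_matrix().T@(np.array([.5246,-.0845,.035])-st['tool_pos']))
"
```

```text
12.7 [ 0.5226961  -0.08034173  0.03424829] [ 9.90417980e-01  1.38062982e-01 -3.25656555e-03 -4.81650099e-04] [-0.68111559  0.03649115 -1.13879452] 0.7950537634093856
to nominal rotvec [-0.00185643  0.00631686 -0.00098769] [ 0.00068931  0.00451903 -0.00076446]
```

View pics/w15.png

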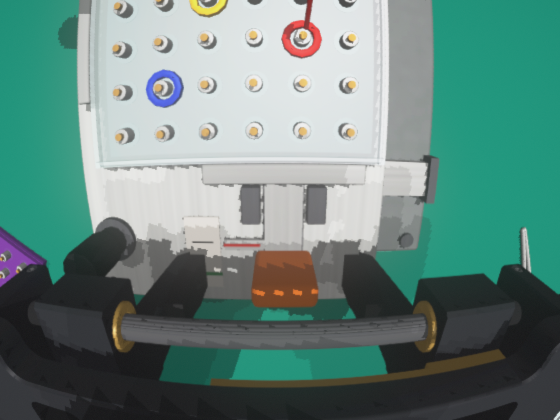

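Request:
carry_out:
  rows:
    - {"claw":0.8,"dp":[0.05,0.45,0],"delta_rot":[0,0.004,0]}
    - {"claw":0.8,"dp":[0.05,0.45,0],"delta_rot":[0,0.004,0]}
    - {"claw":0.8,"dp":[0.05,0.45,0],"delta_rot":[0,0.004,0]}
    - {"claw":0.8,"dp":[0.05,0.45,0],"delta_rot":[0,0.004,0]}
    - {"claw":0.5,"dp":[0.05,0.45,0],"delta_rot":[0,0.004,0]}
  force: 35

```text
clock: 13.25
tool_pos: [0.5252, -0.0849, 0.0354]
eef_rot: [0.99, 0.138, -0.0, -0.0]
contact_force: [1.0, 0.3, 0.0]
opening: 0.73
```

```bash
python3 -c "
from h import *
st,s=wsave('w16.png'); print(st['clock'],st['tool_pos'],st['eef_rot'],st['contact_force'],st['opening'])
M=R.from_quat(st['eef_rot']); print(M.as_matrix().T@(np.array([.5246,-.0845,.035])-st['tool_pos']))
"
```

```text
13.25 [ 0.52524108 -0.08488026  0.03541216] [ 9.90458947e-01  1.37806920e-01 -2.99579377e-04 -4.87270465e-04] [1.00522753 0.30687608 0.00111693] 0.7300605650272841
[-0.00051274 -0.00054039  0.00041296]
```

View pics/w16.png

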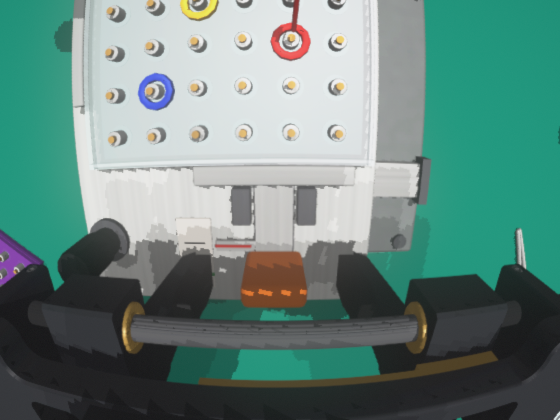

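Request:
carry_out:
  rows:
    - {"claw":0,"dp":[0,0,0],"delta_rot":[0,0,0]}
    - {"claw":0,"dp":[0,0,0],"delta_rot":[0,0,0]}
    - {"claw":0,"dp":[0,0,0],"delta_rot":[0,0,0]}
    - {"claw":0,"dp":[0,0,0],"delta_rot":[0,0,0]}
    - {"claw":0,"dp":[0,0,0],"delta_rot":[0,0,0]}
  force: 35

```text
clock: 13.8
tool_pos: [0.5251, -0.0847, 0.0353]
eef_rot: [0.99, 0.138, -0.0, -0.001]
contact_force: [-0.3, 0.8, 1.1]
opening: 0.336
```

Request:
carry_out:
  rows:
    - {"claw":0,"dp":[0,0,0],"delta_rot":[0,0,0]}
    - {"claw":0,"dp":[0,0,0],"delta_rot":[0,0,0]}
    - {"claw":0,"dp":[0,0,0],"delta_rot":[0,0,0]}
    - {"claw":0,"dp":[0,0,0],"delta_rot":[0,0,0]}
    - {"claw":0,"dp":[0,0,0],"delta_rot":[0,0,0]}

```text
clock: 14.3
tool_pos: [0.5251, -0.0846, 0.0353]
eef_rot: [0.99, 0.138, -0.0, -0.001]
contact_force: [0.1, 0.3, 0.1]
opening: 0.33
```

```bash
python3 -c "
from h import *
st,s=wsave('w17.png'); print(st['clock'],st['tool_pos'],st['eef_rot'],st['contact_force'],st['opening'])
a=cv2.imread('pics/w17.png'); cv2.imwrite('pics/w17c.png',cv2.resize(a[180:320,150:340],None,fx=4,fy=4,interpolation=cv2.INTER_CUBIC))
"
```

```text
14.3 [ 0.52512869 -0.08463997  0.03534011] [ 9.90447564e-01  1.37887850e-01 -4.12401388e-04 -6.27371389e-04] [0.10229153 0.28921749 0.07769448] 0.3304863517284886
```

View pics/w17c.png

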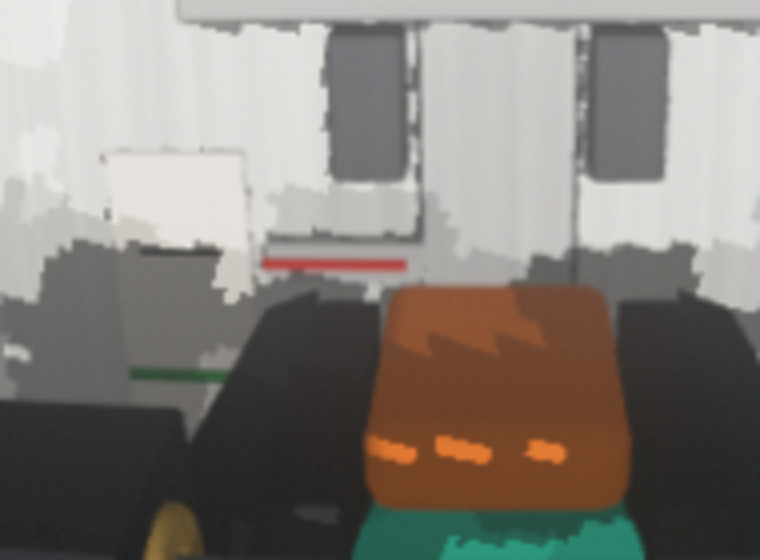

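Request:
carry_out:
  rows:
    - {"claw":0,"dp":[-0.5,0,0],"delta_rot":[0,0,0]}
    - {"claw":0,"dp":[-1.0,0,0],"delta_rot":[0,0,0]}
    - {"claw":0,"dp":[-1.5,0,0],"delta_rot":[0,0,0]}
    - {"claw":0,"dp":[-1.9,0,0],"delta_rot":[0,0,0]}
    - {"claw":0,"dp":[-1.9,0,0],"delta_rot":[0,0,0]}

```text
clock: 14.85
tool_pos: [0.507, -0.0898, 0.0354]
eef_rot: [0.99, 0.138, 0.0, -0.001]
contact_force: [5.1, 2.2, -5.6]
opening: 0.333
```

```bash
python3 -c "
from h import *
st,s=wsave('w18.png'); print(st['clock'],st['tool_pos'],st['eef_rot'],st['contact_force'],st['opening'])
M=R.from_quat([0.990447564,0.137887850,-.000412,-.000627]).as_matrix(); print('moved tool',M.T@(st['tool_pos']-[ 0.52512869,-0.08463997,0.03534011]))
N=R.from_quat(st['eef_rot']); print('rot',(R.from_matrix(M).inv()*N).as_rotvec())
a=cv2.imread('pics/w18.png'); cv2.imwrite('pics/w18c.png',cv2.resize(a[160:300,150:340],None,fx=4,fy=4,interpolation=cv2.INTER_CUBIC))
"
```

```text
14.85 [ 0.50696823 -0.08981477  0.03538838] [ 9.90443763e-01  1.37915547e-01  4.87933193e-05 -6.72029605e-04] [ 5.10715331  2.21365013 -5.59951375] 0.3325965834736199
moved tool [-1.88833718e-02  1.75922572e-05 -3.61471231e-05]
rot [-3.78947324e-05  9.25163481e-04 -5.65285294e-05]
```

View pics/w18c.png

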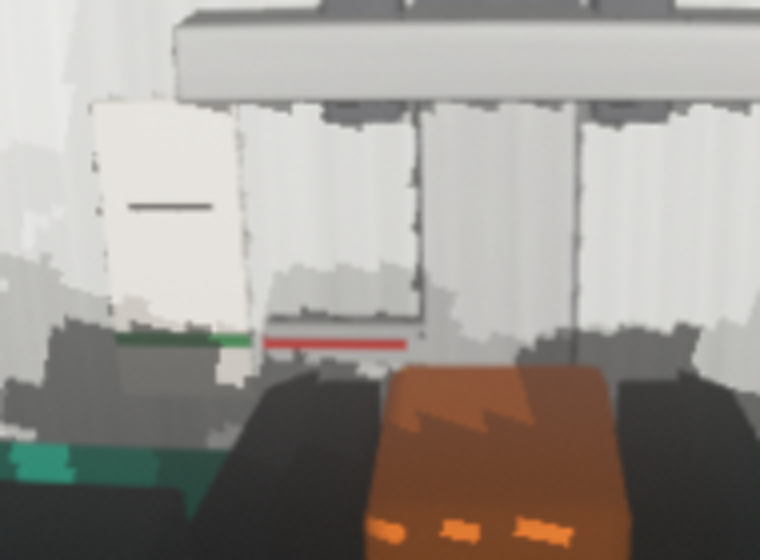

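View pics/w18.png

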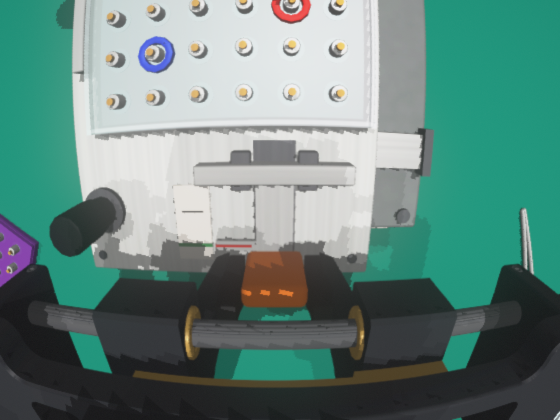

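```bash
python3 -c "
from h import *
for f,oy,r,g,b in (('w17.png',180,(335,265),(175,375),(180,253)),('w18.png',160,(335,344),(182,341),(170,207))):
    w=WC(f); Rz=R.from_euler('z',.278).as_matrix()
    e=lambda u,v,z: w.onz(150+(u+.5)/4-.5,oy+(v+.5)/4-.5,z)
    for zr in (.055,.058): print(f,zr,'mark-index stage',Rz.T@(e(*g,.0515)-e(*r,zr)), 'black-green',Rz.T@(e(*b,.0515)-e(*g,.0515)),'green abs',e(*g,.0515))
"
```

```text
w17.png 0.055 mark-index stage [-0.01980838  0.02545104 -0.0035    ] black-green [ 0.01979129 -0.00275039  0.        ] green abs [ 0.4991601  -0.04223355  0.0515    ]
w17.png 0.058 mark-index stage [-0.02114816  0.02586943 -0.0065    ] black-green [ 0.01979129 -0.00275039  0.        ] green abs [ 0.4991601  -0.04223355  0.0515    ]
w18.png 0.055 mark-index stage [-0.00140027  0.02253418 -0.0035    ] black-green [1.99863787e-02 9.40186473e-06 0.00000000e+00] green abs [ 0.49960363 -0.04513071  0.0515    ]
w18.png 0.058 mark-index stage [-0.00273396  0.02295207 -0.0065    ] black-green [1.99863787e-02 9.40186473e-06 0.00000000e+00] green abs [ 0.49960363 -0.04513071  0.0515    ]
```

Request:
carry_out:
  rows:
    - {"claw":0,"dp":[-0.13,0,0],"delta_rot":[0,0,0]}
    - {"claw":0,"dp":[-0.13,0,0],"delta_rot":[0,0,0]}
    - {"claw":0,"dp":[-0.13,0,0],"delta_rot":[0,0,0]}
    - {"claw":0,"dp":[-0.13,0,0],"delta_rot":[0,0,0]}
    - {"claw":0,"dp":[-0.13,0,0],"delta_rot":[0,0,0]}

```text
clock: 15.4
tool_pos: [0.5068, -0.0898, 0.0354]
eef_rot: [0.99, 0.138, 0.001, -0.001]
contact_force: [4.8, 2.0, -5.0]
opening: 0.339
```

```bash
python3 -c "
from h import *
st,s=wsave('w19.png'); print(st['clock'],st['tool_pos'],st['eef_rot'],st['contact_force'],st['opening'])
M=R.from_quat([0.990447564,0.137887850,-.000412,-.000627]).as_matrix(); print('moved tool',M.T@(st['tool_pos']-[ 0.52512869,-0.08463997,0.03534011]))
N=R.from_quat(st['eef_rot']); print('rot',(R.from_matrix(M).inv()*N).as_rotvec())
a=cv2.imread('pics/w19.png'); cv2.imwrite('pics/w19c.png',cv2.resize(a[200:270,150:300],None,fx=5,fy=5,interpolation=cv2.INTER_CUBIC))
"
```

```text
15.4 [ 0.50684944 -0.08984391  0.03538485] [ 9.90421037e-01  1.38075608e-01  8.79999154e-04 -7.22591114e-04] [ 4.8132845   1.97601158 -5.03674404] 0.3388065683052617
moved tool [-1.90055964e-02  1.31842685e-05 -3.25298777e-05]
rot [-0.00016707  0.00258542 -0.00038094]
```

View pics/w19c.png

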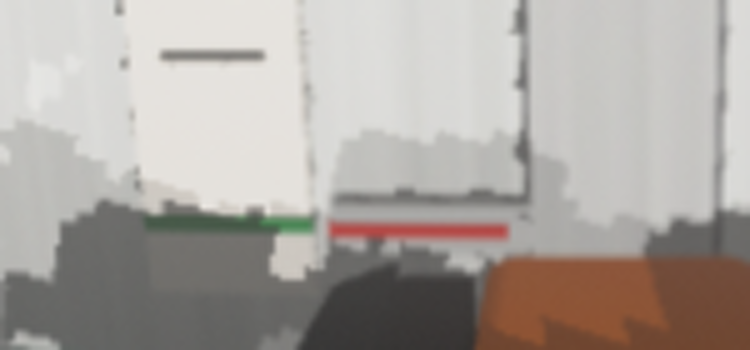

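Request:
carry_out:
  rows:
    - {"claw":0,"dp":[-0.22,0,0],"delta_rot":[0,0,0]}
    - {"claw":0,"dp":[-0.22,0,0],"delta_rot":[0,0,0]}
    - {"claw":0,"dp":[-0.22,0,0],"delta_rot":[0,0,0]}
    - {"claw":0,"dp":[-0.22,0,0],"delta_rot":[0,0,0]}
    - {"claw":0,"dp":[-0.22,0,0],"delta_rot":[0,0,0]}

```text
clock: 15.95
tool_pos: [0.5056, -0.0902, 0.0354]
eef_rot: [0.99, 0.138, 0.002, -0.001]
contact_force: [5.5, 1.6, -4.9]
opening: 0.335
```

```bash
cat > fin.py <<'E'
from h import *
def fin(f):
    st,s=wsave(f); print(st['clock'],st['tool_pos'],st['eef_rot'],st['contact_force'],st['opening'])
    M=R.from_quat([0.990447564,0.137887850,-.000412,-.000627]).as_matrix(); print('moved tool',M.T@(st['tool_pos']-[ 0.52512869,-0.08463997,0.03534011]))
    N=R.from_quat(st['eef_rot']); print('rot',(R.from_matrix(M).inv()*N).as_rotvec())
    a=cv2.imread('pics/'+f); cv2.imwrite('pics/c'+f,cv2.resize(a[200:270,150:300],None,fx=5,fy=5,interpolation=cv2.INTER_CUBIC))
E
python3 -c "from fin import *; fin('w20.png')"
```

```text
15.95 [ 0.50556346 -0.09021151  0.03537525] [ 9.90401079e-01  1.38212046e-01  1.59824948e-03 -7.60431489e-04] [ 5.51914903  1.62539013 -4.87133918] 0.3348892742619437
moved tool [-2.03430791e-02  1.55579674e-05 -2.20798099e-05]
rot [-0.00029027  0.00401845 -0.00065765]
```

View pics/cw20.png

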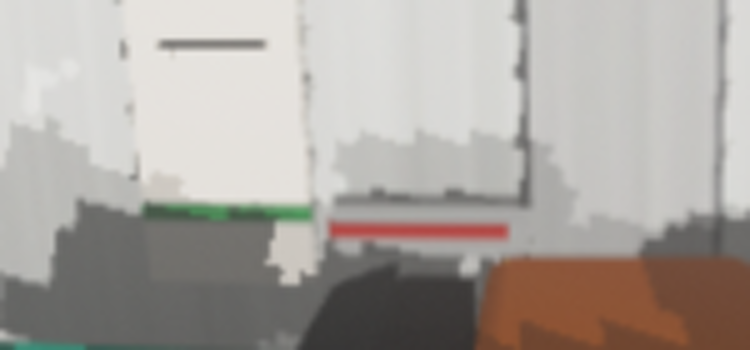

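View pics/w20.png

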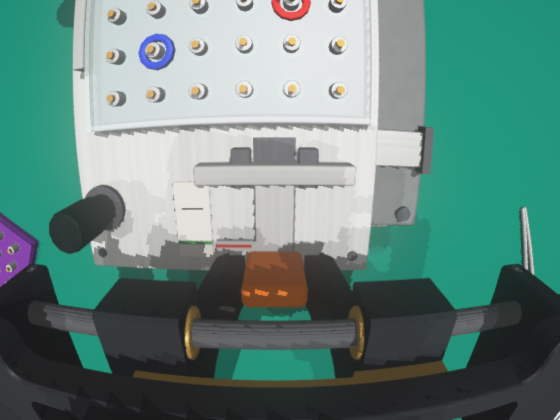

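```bash
python3 -c "
from fin import *
fin('w21.png')
Rz=R.from_euler('z',.278).as_matrix()
for f,g,r in (('w19.png',223,231),('w20.png',212,231)):
    w=WC(f); e=lambda u,v,z: w.onz(150+(u+.5)/5-.5,200+(v+.5)/5-.5,z)
    for z in (.055,.058): print(f,z,'mark-index',Rz.T@(e(230,g,.0515)-e(420,r,z)))
t=save('top','t6.png'); s=save('scene','s6.png'); print(sensors.get_state()['tool_pos'])
p=proj(s,[.56,-.05,.06])[0].astype(int)-[60,50]; cv2.imwrite('pics/s6c.png',cv2.resize(s['pixels'][p[1]:p[1]+100,p[0]:p[0]+130],None,fx=6,fy=6,interpolation=cv2.INTER_CUBIC))
"
```

```text
16.0 [ 0.50555424 -0.09018322  0.03537034] [ 9.90401868e-01  1.38206567e-01  1.57901089e-03 -7.69104725e-04] [ 5.46502656  1.705463   -4.10708404] 0.33686076280754673
moved tool [-2.03442156e-02 -1.41616477e-05 -1.71231819e-05]
rot [-0.00026778  0.00398274 -0.00064656]
w19.png 0.055 mark-index [-0.00087122  0.02233283 -0.0035    ]
w19.png 0.058 mark-index [-0.00220098  0.02274737 -0.0065    ]
w20.png 0.055 mark-index [ 0.00048938  0.02220806 -0.0035    ]
w20.png 0.058 mark-index [-0.00083533  0.02262159 -0.0065    ]
[ 0.50558275 -0.09025077  0.03537705]
```

```bash
python3 -c "
from rings import *
for f in ('w13.png','w14.png','w18.png','w21.png'):
    w,o=ring(f); print(f,{k:(v[0].tolist(),np.round(v[1],4).tolist(),int(v[2])) for k,v in o.items()})
st=sensors.get_state(); print(st['clock'],st['tool_pos'],st['qd'].round(4),st['contact_force'],st['opening'])
"
```

```text
w13.png {'Y': ([405.0, 22.8], [0.6443, -0.0129], 524), 'R': ([479.3, 77.1], [0.6355, -0.0617], 308), 'B': ([362.2, 106.9], [0.5961, -0.0038], 653)}Traceback (most recent call last):
  File "<string>", line 4, in <module>
    w,o=ring(f); print(f,{k:(v[0].tolist(),np.round(v[1],4).tolist(),int(v[2])) for k,v in o.items()})
        ~~~~^^^
  File "rings.py", line 10, in ring
    n,l,s,c=cv2.connectedComponentsWithStats(x); i=1+np.argmax(s[1:,4])
                                                     ~~~~~~~~~^^^^^^^^^
    return _wrapfunc(a, 'argmax', axis=axis, out=out, **kwds)
    return bound(*args, **kwds)
ValueError: attempt to get argmax of an empty sequence
```

```bash
sed -i 's/x\[:, :230\]=0/x[:, :70]=0/; s/n,l,s,c=/\n        if not x.any(): continue\n        n,l,s,c=/' rings.py; python3 -c "
from rings import *
for f in ('w13.png','w14.png','w18.png','w21.png'):
    w,o=ring(f); print(f,{k:(v[0].tolist(),np.round(v[1],4).tolist(),int(v[2])) for k,v in o.items()})
st=sensors.get_state(); print(st['clock'],st['tool_pos'],st['qd'].round(4),st['contact_force'],st['opening'])
"
```

```text
w13.png {'Y': ([405.0, 22.8], [0.6443, -0.0129], 524), 'R': ([479.3, 77.1], [0.6355, -0.0617], 308), 'B': ([362.2, 106.9], [0.5961, -0.0038], 653)}
w14.png {'Y': ([226.8, 18.1], [0.65, -0.0139], 21), 'R': ([292.7, 57.2], [0.6351, -0.0612], 254), 'B': ([190.0, 93.6], [0.5962, -0.004], 361)}Traceback (most recent call last):
  File "<string>", line 4, in <module>
    w,o=ring(f); print(f,{k:(v[0].tolist(),np.round(v[1],4).tolist(),int(v[2])) for k,v in o.items()})
        ~~~~^^^
  File "rings.py", line 14, in ring
    hull=cv2.convexHull(pts.reshape(-1,1,2)); mm=cv2.moments(hull); u,v=mm['m10']/mm['m00'],mm['m01']/mm['m00']
                                                                        ~~~~~~~~~^~~~~~~~~~
ZeroDivisionError: float division by zero
```

```bash
sed -i "s/mm=cv2.moments(hull); u/mm=cv2.moments(hull)\n        if mm['m00']<20: continue\n        u/" rings.py; python3 -c "
from rings import *
for f in ('w16.png','w18.png','w21.png'):
    w,o=ring(f); print(f,{k:(v[0].tolist(),np.round(v[1],4).tolist(),int(v[2])) for k,v in o.items()})
st=sensors.get_state(); print(st['clock'],st['tool_pos'],st['qd'].round(4),st['contact_force'],st['opening'])
"
```

```text
w16.png {'Y': ([197.2, 7.9], [0.6411, -0.0134], 200), 'R': ([290.2, 41.0], [0.6352, -0.0613], 525), 'B': ([154.9, 90.9], [0.5962, -0.0039], 588)}
w18.png {'R': ([290.8, 9.0], [0.6328, -0.0621], 340), 'B': ([155.1, 53.8], [0.5961, -0.0038], 574)}
w21.png {'R': ([290.9, 7.7], [0.6321, -0.0622], 315), 'B': ([155.5, 50.8], [0.5961, -0.0038], 562)}
16.15 [ 0.50558275 -0.09025077  0.03537705] [ 0.0017 -0.0012 -0.0019  0.0026  0.001  -0.0012 -0.0001] [ 4.68789397  1.79760391 -5.43132493] 0.33211601568254456
```

```bash
python3 -c "
from h import *
print(finish_job()); st=sensors.get_state(); print(st['clock'],st['tool_pos'],st['contact_force'],st['opening'])"
```

```text
the job is handed in; nothing more can be done
None
the job is handed in; nothing more can be done
```

I gripped the stage by its knob and brought the yellow-ringed pin under the pointer tip, then the red-ringed pin, holding each for about a second with the tray still clamped. I then pulled the orange handle to the green mark and handed the job in while holding it there. The hand-in gave no verdict.

**Pins:** By the wrist camera, the yellow ring stopped about 1.1 mm from the tip and the red ring about 1.2–1.6 mm. One reading of the red pin itself gave 2.8 mm. The scene and top views put both rings within a few millimetres of the tip, but too coarsely to confirm the 5 mm limit.

**Clamp:** The handle was pulled about 20.3–20.5 mm, and the red line was within about 1 mm of the mark. The arm was still, pulling with about 5 N, and the fingers were closed on the handle.

**Tray:** The blue ring's position did not change during the pull, so neither the tray nor the stage moved. At the very end the yellow ring was out of the wrist camera's view and the red ring was cut off at its edge. I could not view the last scene picture because I had reached the picture limit.

**First knob grasp missed:** The fingertips are about 35 mm higher than the reported tool position, so the fingers closed above the knob. Nothing moved and no notable force was felt. I measured the offset in the images and allowed for it from then on.

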